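# Put the stylus brush away and hold the headshell up for a look at its stylus

### The job

The stylus has just been brushed: hang the red stylus brush by its steel ring on the one empty hook of the pegboard and let go, so that it hangs freely with its bristles down. Then draw the aluminium headshell up out of its wooden stand, turn it over until it lies level with its stylus side facing up, and finish while still holding it like that, still and at least 15 cm above the shelf, so that the tip can be inspected. Never touch the stylus itself, and leave the other headshells and everything else standing where they are.

Things in the scene. Friction and masses are not known exactly. Their poses are not given: they have to be found in the camera images.
- brush_center (a point): Middle of the loose stylus brush, lying flat, 6 mm above its underside: red handle 80 mm long, 14 wide (y), 12 thick (z), its middle 5 mm towards -x; steel hanging ring at the -x end, aluminium ferrule and black bristle block (18 mm wide) at the +x end; 140 mm in all, about 35 g, balanced within 5 mm of here. x points along it to the bristles, z up as it lies.
- brush_eye (a point): Centre of the brush's hanging ring, 59 mm from brush_center towards -x. Round steel wire 6 mm thick, hole 18 mm across, ring flat in the plane of the handle (hole axis = the brush's z). Axes as brush_center.
- hook: The empty steel hook (fixed; the three hooks swap places, 80 mm apart). Wire 5 mm thick. Origin: on the wire's centre line where it leaves the board's front, 190 mm above the shelf. The wire runs level 60 mm along -x, out of the board, then turns up; y along the board, z up. A ring lowered over the upturned end and let go stays on and swings down until the brush hangs below the wire.
- hook_tip (a point): Top of the hook's upturned end, which stands upright 62 mm out from the board and rises to 26.5 mm above the centre line of the level wire. Axes as the hook.
- hook_driver: Hook like the empty one with a yellow cartridge screwdriver hanging on it 50 mm out from the board (16 mm thick, reaching 116 mm below the wire), fixed. Axes and origin as the hook.
- hook_gauge: Hook like the empty one with a flat aluminium alignment gauge hanging on it 50 mm out from the board (24 mm wide, reaching 121 mm below the wire), fixed. Axes and origin as the hook.
- board: Pegboard of birch plywood, fixed, upright: 300 mm wide, 10 mm thick, top at 285 mm, on an oak foot 95 mm deep and 18 mm high. Origin: under its middle, on the shelf; its front and its hooks face -x of this frame, y runs along it, z up.
- headshell_center (a point): The headshell to take: aluminium, blue cartridge, standing nose up in a socket (the three swap sockets). Plate 20 mm wide (y), x -4 to +2 mm, z -23 to +23 mm from here; cartridge 16.5 mm wide, x +2 to +18, z -13 to +15. Point: on the plug's axis, 31 mm above the stand. Plug 8 mm thick, 13 mm long, loose fit, not locked. z to the nose, x to the stylus side. Finger lift at the nose. 26 g.
- headshell_stylus: The fragile stylus on the aluminium headshell's cartridge: white holder 8 mm wide, 12 mm tall, with a thin steel cantilever. This point: middle of the holder, 19.5 mm along the headshell's x and 7 mm towards the nose from headshell_center; the cantilever ends 6 mm farther along x. Axes as the headshell.
- stand: Headshell stand: dark wooden block, fixed, 60 mm (x) by 220 mm (y) by 40 mm high with three sockets 75 mm apart along y, 16 mm deep. Origin: under its middle, on the shelf. z up; the stylus sides face about +x of this frame.
- black_a_center (a point): Black headshell with a grey cartridge and red stylus, in one of the other two sockets of the stand. Same shape and axes as the aluminium one; this is its middle, 31 mm above the stand's top. Leave it alone.
- black_b_center (a point): Black headshell with a black cartridge and yellow stylus, in one of the other two sockets of the stand. Same shape and axes as the aluminium one; this is its middle, 31 mm above the stand's top. Leave it alone.
- mug_center (a point): Blue ceramic mug with a handle, 82 mm across, 92 mm high, upright; middle of it, 46 mm up. Leave it alone.
- weight_center (a point): Chrome record weight, 76 mm across, 36 mm high; its middle, 18 mm up. Leave it alone.
- cap_center (a point): Orange plastic spindle cap (centre adapter), 38 mm across, 16 mm high; its middle, 8 mm up. Leave it alone.
- cleaner_center (a point): Small amber bottle of stylus cleaner, 34 mm across, 75 mm high; its middle, 37 mm up. Leave it alone.

How it is judged:
By the outcome, as a careful person would: the job done as asked, in the order asked, and still so for the second after the job is handed in, while the arm keeps its last pose, push and grip.
It also fails if it takes over 64 s, if anything falls off the work surface, if the arm or the gripper's body presses on something with over 40 N, if the wrist force passes 120 N, or if a joint passes its speed limit or range.

### The arm

A 6-joint arm with a two-finger parallel gripper is mounted at the origin on the work surface. World frame = base frame: x ahead of the robot, y to its left, z up, the work surface at z = 0. Lengths are in mm, angles in rad, forces in N, time in s.
With the tool pointing down it reaches from about 275 to 750 mm from the base axis. Payload 10.2 kg.
Tool frame: the origin (TCP) lies on the centre line of the jaws, within the pads' length; the fingertips stand 14 mm ahead of it and the grasp point (between the pads) lies 5 mm behind it (bot.finger_overhang is the distance from the TCP to the fingertips, in mm); x points along the fingers, y is the direction in which the jaws open and shut, and the axes are right-handed (so a half turn about x gives the same grasp; the last joint's range is limited). The gripper opens to 85 mm and grips with 20 to 120 N. Pads are 22 mm wide; open, the fingers measure 114 mm over their backs; the gripper's body (76 mm by 85 mm) begins 54 mm behind the grasp point. The pads swing forward as they close: fully open they stand 13 mm farther back than shut.
Start: joints at [1.116, 0.313, 1.498, -0, 1.331, -0.223], TCP at [120.621, 510.962, 245.294] pointing down, gripper open.
Joint ranges: [-2.94, 2.94], [-0.97, 2.17], [0.19, 2.56], [-1.23, 4.37], [0.02, 3.11], [-2.88, 2.88]. Speed limits (rad/s): [2.39, 2.39, 3.01, 3.14, 3.14, 3.14].

### API

Orientations are given as a rotation vector (axis times angle).
In Python, from bench import bot gives the robot as it stands.
- The arm moves only by the tool apply_moves, never from a script. Its argument "series" is a list of rows, each a list of 4 numbers: the shift along the tool's x, y, z in cm, then the turn about the tool's x in degrees. In form: [[dx, dy, dz, yaw], ...]. A call has 1 to 5 rows; each row shifts and turns the pose as measured when the row begins, along the tool's axes as they then stand; what a row does not reach is not made up. A row lasts 1/8 s, in which the tool goes at most 62.5 mm and 10.7 degrees, less where a joint would pass 70% of its speed; a pose out of reach is approached as far as the arm can. A call with a gripper value outside its range is refused whole. "fingers" is the opening in per cent of the stroke, from 0 (shut) to 100 (fully open), set as the call begins (left out, the last holds). The fingers move at their own pace and stop on an object; the grip force is fixed at half the most. Time passes only in rows, so rows that do not move let the fingers close. It gives the time, the measured TCP pose, the force and the opening at its end, in the units of the state.
- bot.observe(): the state, without advancing time (a new reading comes with each control period).
- bot.capture(name): name is "scene" or "top"; returns a dict with "frame" (384x512x3 uint8, red, green, blue), "camera_matrix" (3x3 intrinsics, pixels), "k1" (the pictures are not rectified: a ray, as slopes to the right and down, at radius r is drawn at 1 + k1 r^2 times it, then the intrinsics apply), "R" (3x3) and "t" (3): a world point X has camera coordinates R X + t. Camera axes: x right, y down, z forward; pixel columns grow to the right and rows downward; lengths in mm; the calibration is good to about 2 mm. A picture is of the moment at which its call begins. There is no depth.
- bot.close_job(): hands the job in, once; it reports no verdict.
The state is a dict: "clock": time; "qpos": joint angles; "dq": joint speeds; "joint_efforts": joint torques, N m; "tool_pos": TCP position; "tool_rot": TCP orientation; "ft_force": force on the tool from outside, world axes, zero at the start; "wrist_torque": the same for the moment, N m; "finger_gap": opening from 0.0 (shut) to 1.0 (fully open).
Only numpy, scipy, OpenCV 4.12 (cv2) and the standard library are available. Lean on these libraries where they do the work, as an engineer would, in place of code of your own. Each camera call takes 0.05 s, during which the arm holds its last target.

## Working session

There is one attempt and no reset: what is moved stays moved. The work goes in short steps, Python scripts to look and compute and a tool call to move; the robot and the scene stay as the last step left them, time stands still between calls to the robot, and variables do not carry over. Pictures are saved under pics/ and viewed, and the job is handed in when it is done.

Besides the shell and the picture viewer there is one more tool, called after "Request:" in YAML: its name, and indented under it one key for each argument. apply_moves: Moves the arm, as the interface text tells. Its arguments: {"type":"object","properties":{"series":{"type":"array"},"fingers":{"type":"number"}},"required":["series"]}

```bash
ls -la; mkdir -p pics; python3 - <<'E'
from bench import bot
import cv2
print(bot.observe())
for n in("scene","top"):
    c=bot.capture(n)
    cv2.imwrite(f"pics/{n}0.png",c["frame"][:,:,::-1])
    print(n,c["camera_matrix"],c["k1"],c["R"],c["t"])
E
```

```text
total 12
drwxr-xr-x  3 agent agent 4096 Dec  7 02:57 .
drwxr-xr-x 23 root  root  4096 Dec  7 02:57 ..
drwxr-xr-x  2 agent agent 4096 Dec  7 02:57 pics
{'clock': 0.0, 'qpos': array([ 1.11558568e+00,  3.13471620e-01,  1.49843859e+00, -1.44947357e-05,
        1.33099501e+00, -2.23421974e-01]), 'dq': array([ 0.00075206,  0.00204879, -0.00252554, -0.00169219,  0.00211303,
        0.00030833]), 'joint_efforts': array([ 1.96309537e-05, -4.12260854e+01, -2.59750772e+01, -6.38186020e-05,
        3.99119861e-03, -1.07231114e-05]), 'tool_pos': array([120.52125581, 510.73402338, 244.72343277]), 'tool_rot': array([ 0.181003  ,  1.5635493 , -0.18295829]), 'ft_force': array([ 0.14824416,  0.33444921, -0.35412037]), 'wrist_torque': array([0.01849573, 0.04699948, 0.01147266]), 'finger_gap': 1.0056094840356682}
scene [[414.2159472    0.         264.40696037]
 [  0.         414.2159472  189.99778267]
 [  0.           0.           1.        ]] -0.03768830314115274 [[-0.58856282  0.80807514 -0.02466522]
 [ 0.51037785  0.34772751 -0.7865113 ]
 [-0.62698345 -0.4754999  -0.61708313]] [ 341.81835385 -136.55396756 1466.59973901]
top [[486.49084876   0.         257.6686435 ]
 [  0.         486.49084876 190.52505727]
 [  0.           0.           1.        ]] -0.10276103028125713 [[ 0.01137325 -0.99991237  0.00677446]
 [-0.99757353 -0.01181149 -0.0686115 ]
 [ 0.0686855  -0.00597769 -0.99762045]] [ -50.53968082  511.17076531 1628.51997685]
```

View pics/scene0.png

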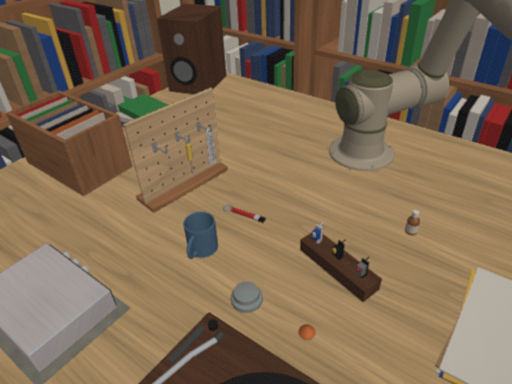

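View pics/top0.png

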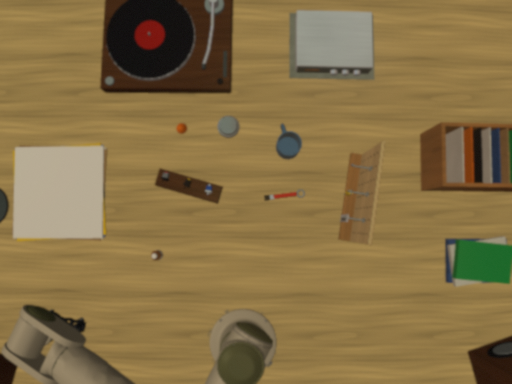

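```bash
cat > h.py <<'E'
import numpy as np, cv2, pickle
from scipy.spatial.transform import Rotation as Ro
def grab(tag,n=4):
    from bench import bot
    d={}
    for k in("scene","top"):
        fs=[];c=None
        for i in range(n):
            c=bot.capture(k);fs.append(c["frame"].astype(float))
        c["frame"]=np.mean(fs,0).astype(np.uint8)
        d[k]=c
        cv2.imwrite(f"pics/{tag}_{k}.png",c["frame"][:,:,::-1])
    pickle.dump(d,open(f"{tag}.pkl","wb"));return d
def load(tag): return pickle.load(open(f"{tag}.pkl","rb"))
def crop(d,cam,x0,y0,x1,y1,name,s=None,pts=[]):
    f=d[cam]["frame"][y0:y1,x0:x1,::-1]
    s=s or min(800//(x1-x0),600//(y1-y0))
    g=cv2.resize(f,None,fx=s,fy=s,interpolation=cv2.INTER_CUBIC)
    for p in pts:
        u=proj(d[cam],p); cv2.drawMarker(g,(int((u[0]+.5-x0)*s),int((u[1]+.5-y0)*s)),(0,255,0),0,12,1)
    for i in range(x0,x1):
        if i%10==0: cv2.putText(g,str(i),(int((i-x0+.5)*s),10),0,.35,(0,0,255),1); cv2.line(g,(int((i-x0+.5)*s),12),(int((i-x0+.5)*s),18),(0,0,255),1)
    for i in range(y0,y1):
        if i%10==0: cv2.putText(g,str(i),(0,int((i-y0+.5)*s)),0,.35,(0,0,255),1); cv2.line(g,(24,int((i-y0+.5)*s)),(30,int((i-y0+.5)*s)),(0,0,255),1)
    cv2.imwrite(f"pics/{name}.png",g)
def proj(c,X):
    p=c["R"]@np.asarray(X,float)+c["t"]; a=p[:2]/p[2]; r2=a@a
    a=a*(1+c["k1"]*r2); K=c["camera_matrix"]
    return np.array([K[0,0]*a[0]+K[0,2],K[1,1]*a[1]+K[1,2]])
def ray(c,u):
    K=c["camera_matrix"]; d=np.array([(u[0]-K[0,2])/K[0,0],(u[1]-K[1,2])/K[1,1]]); a=d.copy()
    for _ in range(20): a=d/(1+c["k1"]*(a@a))
    o=-c["R"].T@c["t"]; v=c["R"].T@np.array([a[0],a[1],1]); return o,v/np.linalg.norm(v)
def onz(c,u,z):
    o,v=ray(c,u); return o+v*(z-o[2])/v[2]
def tri(c1,u1,c2,u2):
    o1,v1=ray(c1,u1);o2,v2=ray(c2,u2)
    A=np.stack([v1,-v2],1); s=np.linalg.lstsq(A,o2-o1,rcond=None)[0]
    a=o1+v1*s[0];b=o2+v2*s[1]; return (a+b)/2,np.linalg.norm(a-b)
E
python3 - <<'E'
from h import *
d=grab("a",4)
crop(d,"top",255,180,315,210,"c1")
crop(d,"top",335,135,390,250,"c2")
crop(d,"scene",120,90,240,210,"c3")
crop(d,"scene",215,195,275,230,"c4")
E
python3 - <<'E'
from h import *
d=load("a")
crop(d,"top",150,160,230,210,"c5")
crop(d,"scene",290,215,390,300,"c6")
E
```

```text
(no output)
```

View pics/c1.png

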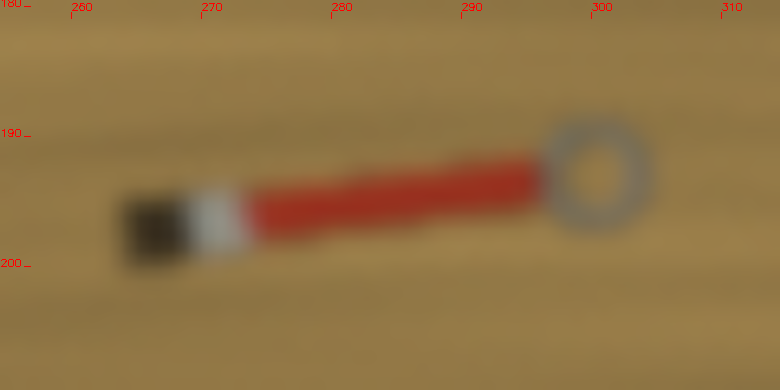

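View pics/c2.png

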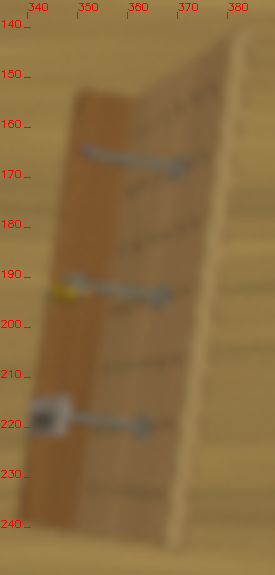

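View pics/c3.png

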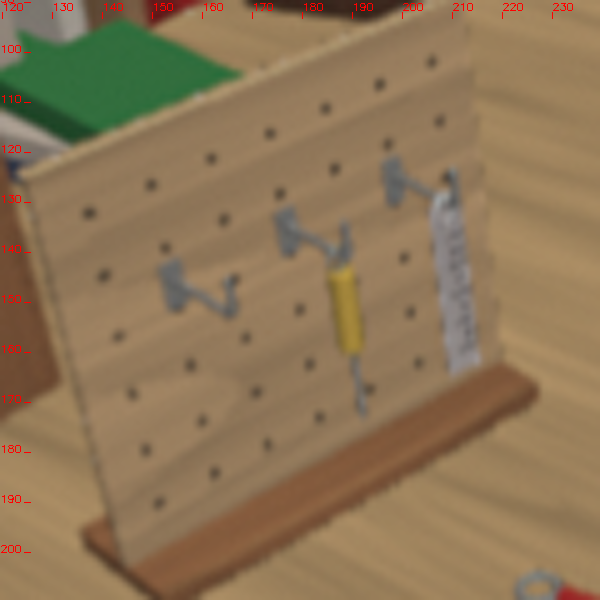

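View pics/c4.png

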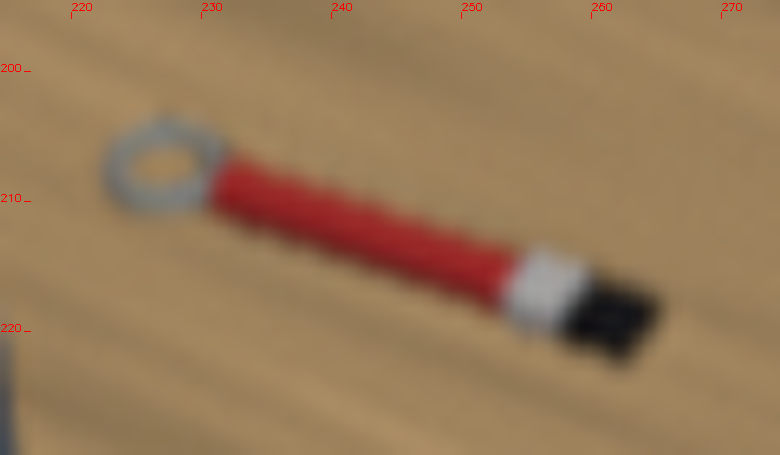

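View pics/c5.png

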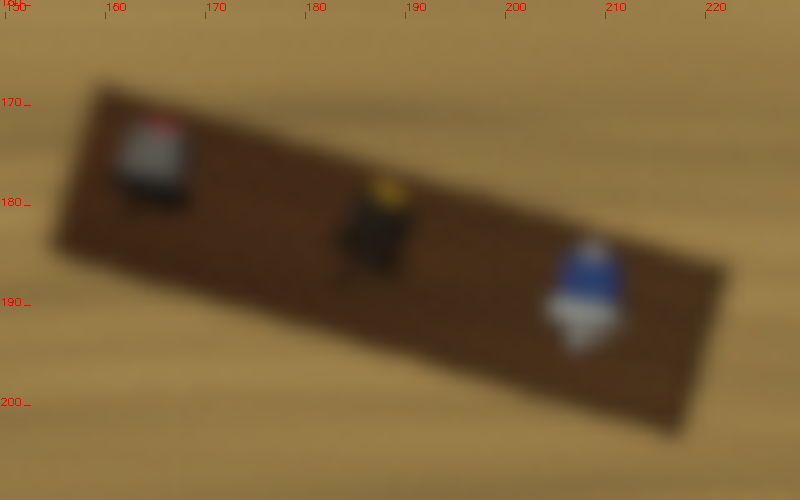

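View pics/c6.png

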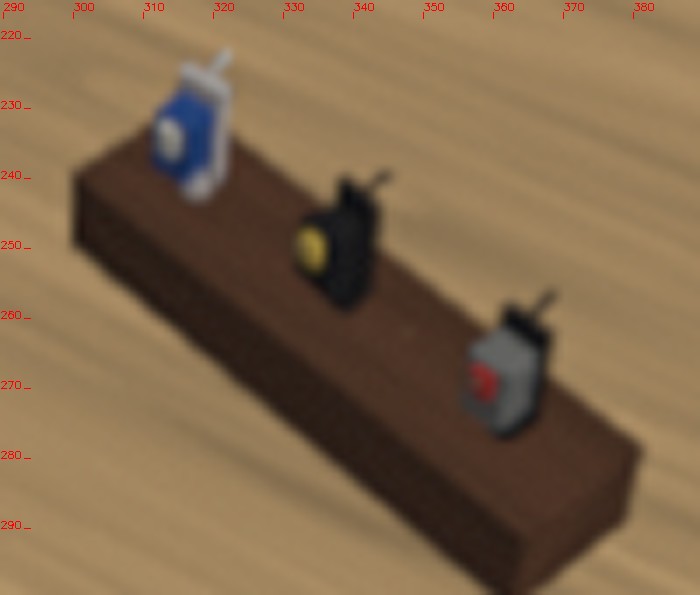

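```bash
python3 - <<'E'
from h import *
d=load("a");T=d["top"];S=d["scene"]
print("eye",onz(T,(300,193.1),6),onz(S,(226.8,207.1),6))
print("bristle end",onz(T,(263.9,197.1),6),onz(S,(262.6,219.9),6))
print("handle/ring joint",onz(T,(295.7,193.6),6),onz(S,(231,208.4),6))
print("handle end",onz(T,(273.3,196),6),onz(S,(253.5,216),6))
print("tip",onz(T,(349.5,164),216.5),onz(S,(165.6,145.2),216.5),tri(T,(349.5,164),S,(165.6,145.2)))
for n,u in dict(drv=(188.2,134.2),gau=(209.2,123.5)).items(): print(n,onz(S,u,216.5))
print("stand corners",[onz(T,u,40)[:2].round(1) for u in((159.5,168.2),(222,186.5),(217.3,203),(155,184.5))])
print("stand corners",[onz(S,u,40)[:2].round(1) for u in((300.2,239.5),(380.8,279),(364,291.5))])
print("shell plate top nose mid", onz(T,(207.5,191),94),onz(S,(318.5,226),94))
for c in (T,S): print(-c["R"].T@c["t"])
crop(d,"top",335,155,380,185,"c7"); crop(d,"scene",145,130,180,165,"c8")
crop(d,"top",195,175,225,200,"c9"); crop(d,"scene",300,215,335,250,"c10")
E
```

```text
eye [ 505.43554056 -189.18196375    6.        ] [ 507.63166773 -191.99825782    6.        ]
bristle end [490.34026591 -66.14797104   6.        ] [492.7226056 -70.3562602   6.       ]
handle/ring joint [ 503.55468766 -174.49613133    6.        ] [ 505.10596032 -177.80118155    6.        ]
handle end [494.46705677 -98.13375635   6.        ] [ 494.15569549 -102.06261353    6.        ]
tip [ 581.09811315 -318.12121637  216.5       ] [ 583.30733201 -323.32293019  216.5       ] (array([ 582.84049168, -319.86963592,  217.18296711]), np.float64(5.116930375158683))
drv [ 506.56854477 -313.02486572  216.5       ]
gau [ 427.66901243 -304.7660095   216.5       ]
stand corners [array([581.4, 286.1]), array([522.3,  74.8]), array([466.9,  89.6]), array([526.4, 299.9])]
stand corners [array([527.9,  77.7]), array([531.4, 302.4]), array([586.8, 286. ])]
shell plate top nose mid [503.01783565 117.76423139  94.        ] [508.5716197  117.51845146  94.        ]
[ 398.64951595  -34.7627807  1660.05940802]
[1190.40946604  468.63668425  806.04375123]
```

View pics/c7.png

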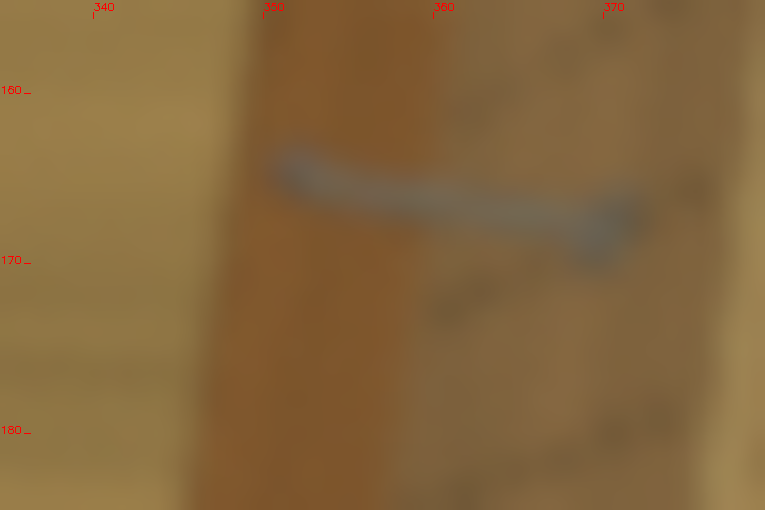

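View pics/c8.png

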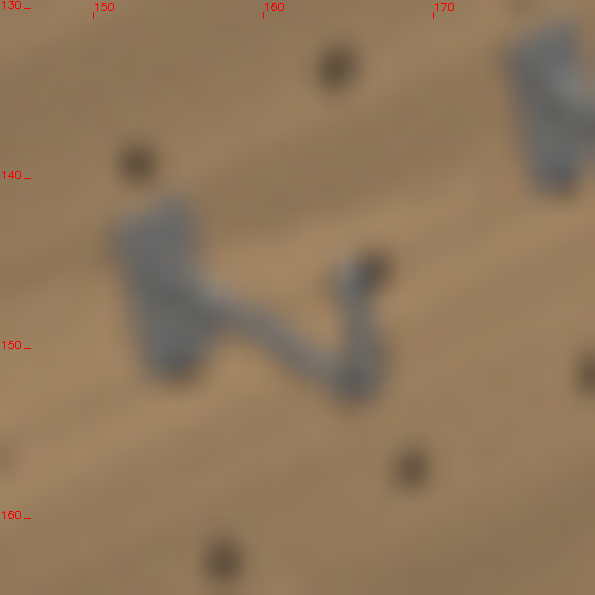

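View pics/c9.png

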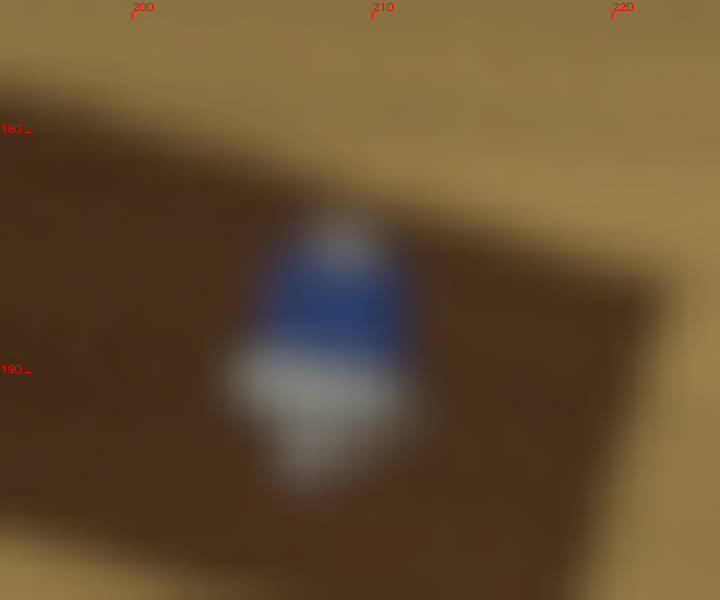

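View pics/c10.png

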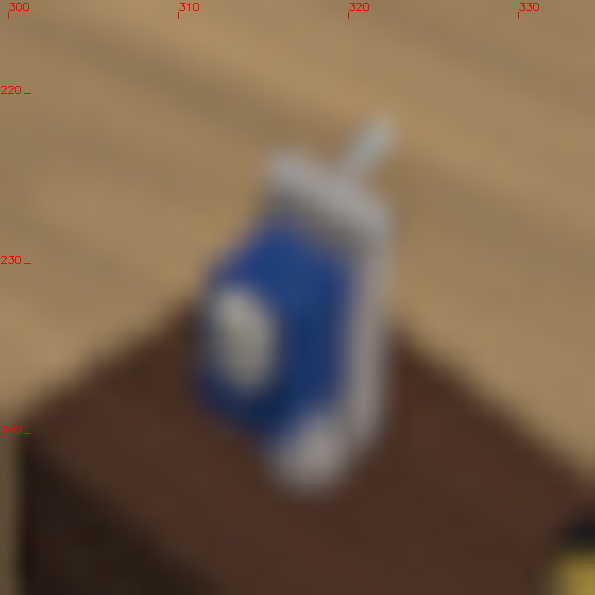

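```bash
cat >> h.py <<'E'
def st():
    from bench import bot
    return bot.observe()
def plan(p,R,target,yawdeg,n):
    """rows from pose(p,R) to target with jaw-axis heading turned by yawdeg about tool x"""
    p=np.array(p,float);R=np.array(R);target=np.array(target,float);out=[]
    p0=p.copy()
    for i in range(n):
        q=p0+(target-p0)*(i+1)/n
        s=R.T@(q-p)/10; out.append([round(float(v),2) for v in s]+[round(yawdeg/n,1)])
        R=R@Ro.from_rotvec([np.radians(yawdeg/n),0,0]).as_matrix(); p=q
    return out
def show():
    o=st();R=Ro.from_rotvec(o["tool_rot"]).as_matrix()
    print("t",round(o["clock"],2),"p",o["tool_pos"].round(1),"gap",round(o["finger_gap"],3),"F",o["ft_force"].round(1),"q",o["qpos"].round(2))
    print("tool x",R[:,0].round(3),"y",R[:,1].round(3),"z",R[:,2].round(3), "jawhead",round(float(np.degrees(np.arctan2(R[1,1],R[0,1]))),1))
    return o,R
def go(target,jaw=None,n=5):
    o,R=show(); h=np.degrees(np.arctan2(R[1,1],R[0,1]))
    dy=0
    if jaw is not None: dy=-((jaw-h+180)%360-180)   # tool x down: turn about x = -heading
    print("turn",round(dy,1)); 
    for r in plan(o["tool_pos"],R,target,dy,n): print(r)
E
python3 - <<'E'
from h import *
d=load("a");T=d["top"];S=d["scene"]
print("eye",onz(T,(300.4,193),6),onz(S,(227,207.3),6))
print("end",onz(T,(264.,197.3),6),onz(S,(263.7,219.5),6))
print("tip",onz(T,(351.8,164.6),216.5),onz(S,(165.1,144.7),216.5),tri(T,(351.8,164.6),S,(165.1,144.7)))
print(onz(S,(188.5,133.9),216.5),onz(S,(210.1,123.5),216.5))
go((498,-131,120),6.4,15)
E
```

```text
eye [ 505.79340268 -190.5476348     6.        ] [ 507.99782151 -190.90899084    6.        ]
end [489.66223974 -66.49570482   6.        ] [489.55829058 -68.76050861   6.        ]
tip [ 579.38485539 -325.07953643  216.5       ] [ 582.27783594 -326.38794503  216.5       ] (array([ 580.54754772, -326.35399637,  215.4587064 ]), np.float64(2.8902049068728926))
[ 504.89191948 -313.48878336  216.5       ] [ 426.20812589 -302.54471011  216.5       ]
t 0.5 p [120.6 510.9 245.2] gap 0.998 F [-0.6  0.4 -0.7] q [ 1.12  0.31  1.5   0.    1.33 -0.22]
tool x [-0. -0. -1.] y [ 0.23   0.973 -0.   ] z [ 0.973 -0.23  -0.   ] jawhead 76.7
turn 70.3
[0.84, -3.59, 3.43, np.float64(4.7)]
[0.84, -3.29, 3.71, np.float64(4.7)]
[0.84, -2.98, 3.97, np.float64(4.7)]
[0.84, -2.65, 4.2, np.float64(4.7)]
[0.84, -2.29, 4.4, np.float64(4.7)]
[0.84, -1.93, 4.58, np.float64(4.7)]
[0.84, -1.55, 4.72, np.float64(4.7)]
[0.84, -1.15, 4.83, np.float64(4.7)]
[0.84, -0.76, 4.91, np.float64(4.7)]
[0.84, -0.35, 4.95, np.float64(4.7)]
[0.84, 0.05, 4.96, np.float64(4.7)]
[0.84, 0.46, 4.94, np.float64(4.7)]
[0.84, 0.86, 4.89, np.float64(4.7)]
[0.84, 1.26, 4.8, np.float64(4.7)]
[0.84, 1.65, 4.68, np.float64(4.7)]
```

Request:
apply_moves:
  series:
    - [0.5,-3.6,3.4,4.7]
    - [0.5,-3.3,3.7,4.7]
    - [0.5,-3.0,4.0,4.7]
    - [0.5,-2.6,4.2,4.7]
    - [0.5,-2.3,4.4,4.7]
  fingers: 70

```text
clock: 1.12
tool_pos: [247.5, 292.3, 219.6]
tool_rot: [0.51, 1.509, -0.506]
ft_force: [1.1, 0.6, -0.2]
finger_gap: 0.702
```

Request:
apply_moves:
  series:
    - [0.8,-1.9,4.6,4.7]
    - [0.8,-1.5,4.7,4.7]
    - [0.8,-1.2,4.8,4.7]
    - [0.8,-0.8,4.9,4.7]
    - [0.8,-0.4,4.9,4.7]

```text
clock: 1.75
tool_pos: [372.7, 69.5, 179.9]
tool_rot: [0.84, 1.399, -0.83]
ft_force: [-0.1, 1.2, -0.9]
finger_gap: 0.703
```

```bash
python3 - <<'E'
from h import *
go((498,-131,120),6.4,5)
E
```

```text
t 1.75 p [372.7  69.5 179.9] gap 0.703 F [-0.1  1.2 -0.9] q [-0.13  0.06  2.    0.    1.08 -0.63]
tool x [ 0.007  0.003 -1.   ] y [0.879 0.477 0.008] z [ 0.477 -0.879  0.001] jawhead 28.5
turn 22.1
[1.2, 0.28, 4.72, np.float64(4.4)]
[1.2, 0.64, 4.68, np.float64(4.4)]
[1.2, 1.0, 4.62, np.float64(4.4)]
[1.2, 1.35, 4.53, np.float64(4.4)]
[1.2, 1.7, 4.41, np.float64(4.4)]
```

Request:
apply_moves:
  series:
    - [1.2,0.3,4.7,4.4]
    - [1.2,0.6,4.7,4.4]
    - [1.2,1.0,4.6,4.4]
    - [1.2,1.4,4.5,4.4]
    - [1.2,1.7,4.4,4.4]

```text
clock: 2.38
tool_pos: [500.9, -139.5, 119.6]
tool_rot: [1.143, 1.247, -1.128]
ft_force: [1.0, 0.5, 0.8]
finger_gap: 0.701
```

```bash
python3 - <<'E'
from h import *
d=grab("b",2)
o,R=show()
p=o["tool_pos"]; 
crop(d,"top",235,160,335,230,"b1",pts=[p,p+14*R[:,0]]);crop(d,"scene",200,130,290,230,"b2",pts=[p,p+14*R[:,0]])
go((498,-131,40),6.4,5)
E
```

```text
t 2.58 p [ 499.9 -138.   119.5] gap 0.703 F [-0.9  0.4  0.2] q [-0.5   0.43  1.68  0.01  1.02 -0.6 ]
tool x [ 0.009  0.003 -1.   ] y [0.995 0.1   0.01 ] z [ 0.1   -0.995 -0.002] jawhead 5.8
t 2.58 p [ 499.9 -138.   119.5] gap 0.703 F [-0.9  0.4  0.2] q [-0.5   0.43  1.68  0.01  1.02 -0.6 ]
tool x [ 0.009  0.003 -1.   ] y [0.995 0.1   0.01 ] z [ 0.1   -0.995 -0.002] jawhead 5.8
turn -0.6
[1.59, -0.04, -0.14, np.float64(-0.1)]
[1.59, -0.04, -0.14, np.float64(-0.1)]
[1.59, -0.04, -0.14, np.float64(-0.1)]
[1.59, -0.04, -0.14, np.float64(-0.1)]
[1.59, -0.04, -0.14, np.float64(-0.1)]
```

View pics/b1.png

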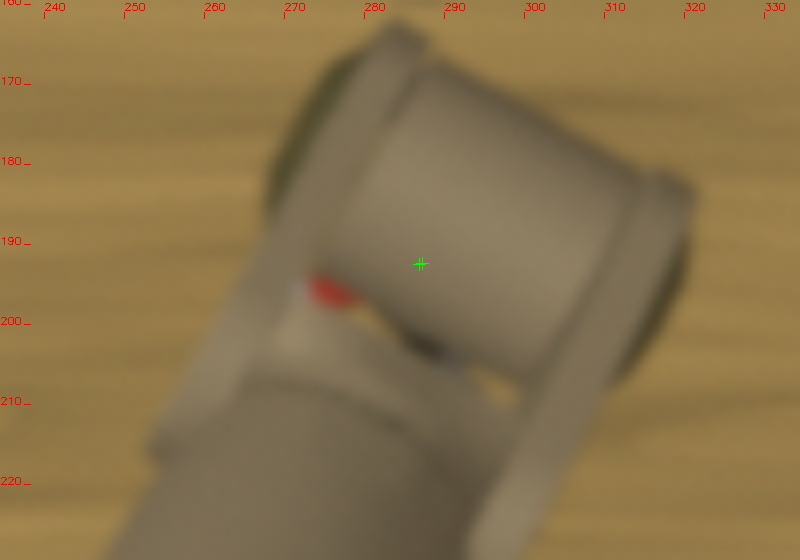

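View pics/b2.png

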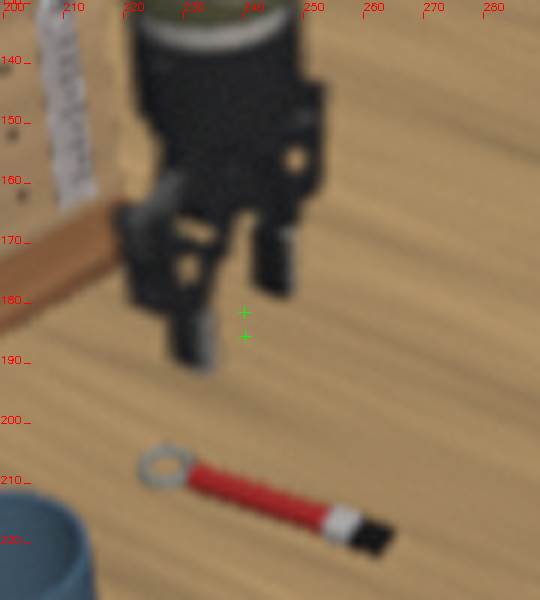

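```bash
python3 - <<'E'
from h import *
go((497,-120.5,40),8,3)
E
```

```text
t 2.58 p [ 499.9 -138.   119.5] gap 0.703 F [-0.9  0.4  0.2] q [-0.5   0.43  1.68  0.01  1.02 -0.6 ]
tool x [ 0.009  0.003 -1.   ] y [0.995 0.1   0.01 ] z [ 0.1   -0.995 -0.002] jawhead 5.8
turn -2.2
[2.65, -0.06, -0.59, np.float64(-0.7)]
[2.65, -0.06, -0.59, np.float64(-0.7)]
[2.65, -0.05, -0.59, np.float64(-0.7)]
```

Request:
apply_moves:
  series:
    - [2.6,0,-0.6,-0.7]
    - [2.6,0,-0.6,-0.7]
    - [2.6,0,-0.6,-0.7]
    - [0,0,0,0]

```text
clock: 3.08
tool_pos: [497.8, -115.6, 42.3]
tool_rot: [1.108, 1.266, -1.093]
ft_force: [-0.1, -0.3, 0.5]
finger_gap: 0.703
```

```bash
python3 - <<'E'
from h import *
go((497,-120.5,16.5),8,2)
d=grab("c",1)
o,R=show();p=o["tool_pos"]
crop(d,"scene",200,150,290,230,"c2_",pts=[p,p+14*R[:,0],(497,-120.5,6)])
E
```

```text
t 3.08 p [ 497.8 -115.6   42.3] gap 0.703 F [-0.1 -0.3  0.5] q [-0.46  0.54  1.76  0.01  0.83 -0.61]
tool x [ 0.012  0.002 -1.   ] y [0.989 0.144 0.012] z [ 0.144 -0.99  -0.   ] jawhead 8.3
turn 0.3
[1.29, -0.09, 0.23, np.float64(0.1)]
[1.29, -0.09, 0.24, np.float64(0.1)]
t 3.17 p [ 499.2 -116.8   44.1] gap 0.699 F [-0.8 -0.3 -0.3] q [-0.46  0.54  1.76  0.01  0.83 -0.61]
tool x [ 0.016 -0.    -1.   ] y [0.99  0.143 0.016] z [ 0.143 -0.99   0.002] jawhead 8.2
```

View pics/c2_.png

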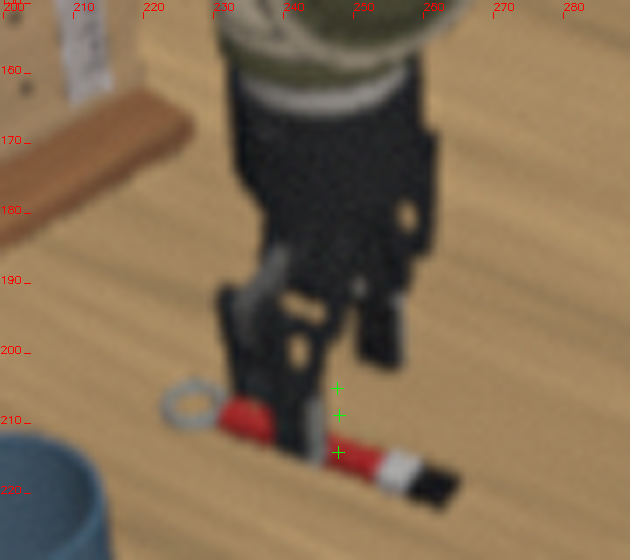

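Request:
apply_moves:
  series:
    - [1.3,-0.1,0.3,0]
    - [1.3,-0.1,0.2,0]
    - [0,0,0,0]

```text
clock: 3.55
tool_pos: [499.1, -123.1, 18.3]
tool_rot: [1.109, 1.258, -1.091]
ft_force: [0.1, 0.5, -0.4]
finger_gap: 0.704
```

```bash
python3 - <<'E'
from h import *
for i in range(2): show()
d=grab("c",1)
go((497,-120.5,16.5),8,1)
o,R=show();p=o["tool_pos"]
crop(d,"scene",200,150,290,230,"c3_",pts=[p,p+14*R[:,0],(497,-120.5,6)])
E
```

```text
t 3.55 p [ 499.1 -123.1   18.3] gap 0.704 F [ 0.1  0.5 -0.4] q [-0.47  0.58  1.77  0.01  0.77 -0.62]
tool x [ 0.019 -0.002 -1.   ] y [0.99  0.143 0.018] z [ 0.143 -0.99   0.004] jawhead 8.2
t 3.55 p [ 499.1 -123.1   18.3] gap 0.704 F [ 0.1  0.5 -0.4] q [-0.47  0.58  1.77  0.01  0.77 -0.62]
tool x [ 0.019 -0.002 -1.   ] y [0.99  0.143 0.018] z [ 0.143 -0.99   0.004] jawhead 8.2
t 3.65 p [ 499.6 -123.2   19.1] gap 0.7 F [-0.3 -0.1  0.9] q [-0.47  0.58  1.77  0.01  0.77 -0.62]
tool x [ 0.02  -0.002 -1.   ] y [0.989 0.143 0.02 ] z [ 0.143 -0.99   0.005] jawhead 8.2
turn 0.2
[0.26, -0.23, -0.3, np.float64(0.2)]
t 3.65 p [ 499.6 -123.2   19.1] gap 0.7 F [-0.3 -0.1  0.9] q [-0.47  0.58  1.77  0.01  0.77 -0.62]
tool x [ 0.02  -0.002 -1.   ] y [0.989 0.143 0.02 ] z [ 0.143 -0.99   0.005] jawhead 8.2
```

View pics/c3_.png

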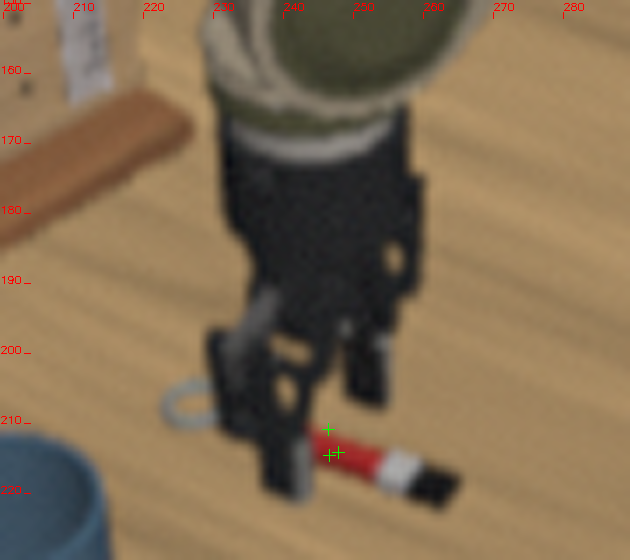

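Request:
apply_moves:
  series:
    - [0.1,-0.2,-0.3,0]
    - [0,0,0,0]
    - [0,0,0,0]
    - [0,0,0,0]
  fingers: 0

```text
clock: 4.15
tool_pos: [497.5, -120.4, 18.9]
tool_rot: [1.109, 1.255, -1.089]
ft_force: [-0.2, -0.5, -0.2]
finger_gap: 0.143
```

```bash
python3 - <<'E'
from h import *
show()
d=grab("c",1)
o,R=show();p=o["tool_pos"]
crop(d,"scene",200,150,290,230,"c4_",pts=[p,p+14*R[:,0]])
E
```

```text
t 4.15 p [ 497.5 -120.4   18.9] gap 0.143 F [-0.2 -0.5 -0.2] q [-0.47  0.58  1.78  0.01  0.76 -0.62]
tool x [ 0.022 -0.003 -1.   ] y [0.989 0.144 0.021] z [ 0.143 -0.99   0.006] jawhead 8.3
t 4.25 p [ 497.5 -120.3   18.9] gap 0.138 F [-0.6  0.2 -0.2] q [-0.47  0.58  1.78  0.01  0.76 -0.62]
tool x [ 0.021 -0.003 -1.   ] y [0.989 0.144 0.021] z [ 0.143 -0.99   0.006] jawhead 8.3
```

View pics/c4_.png

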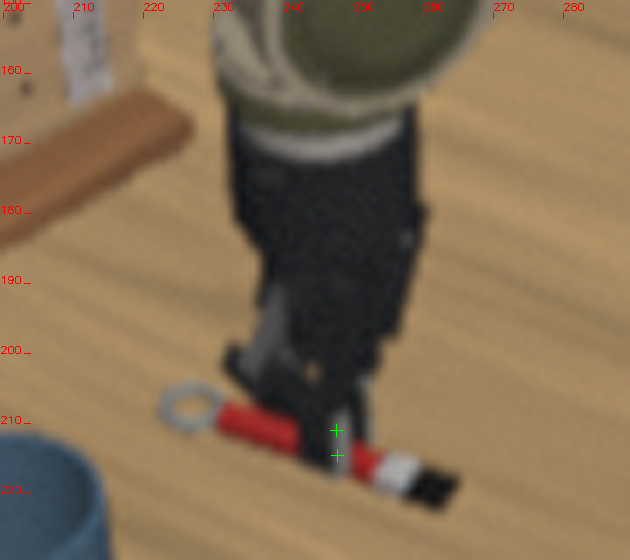

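Request:
apply_moves:
  series:
    - [-2.0,0,0,0]
    - [-5.0,0,0,0]
    - [-6.0,0,0,0]
    - [-6.0,0,0,0]
    - [-4.0,0,0,0]

```text
clock: 4.88
tool_pos: [491.2, -119.2, 252.8]
tool_rot: [1.109, 1.262, -1.093]
ft_force: [0.8, -0.6, 0.2]
finger_gap: 0.138
```

```bash
python3 - <<'E'
from h import *
go((588,-190,262),-8,5)
d=grab("e",1)
o,R=show();p=o["tool_pos"]
crop(d,"scene",190,50,310,200,"e1",pts=[p,p+14*R[:,0]])
E
```

```text
t 4.88 p [ 491.2 -119.2  252.8] gap 0.138 F [ 0.8 -0.6  0.2] q [-0.47  0.26  1.55  0.01  1.32 -0.62]
tool x [ 0.015  0.    -1.   ] y [0.99  0.143 0.015] z [ 0.143 -0.99   0.002] jawhead 8.2
turn 16.2
[-0.16, 1.72, 1.68, np.float64(3.2)]
[-0.16, 1.81, 1.58, np.float64(3.2)]
[-0.16, 1.9, 1.47, np.float64(3.2)]
[-0.16, 1.98, 1.36, np.float64(3.2)]
[-0.16, 2.05, 1.25, np.float64(3.2)]
t 4.97 p [ 492.3 -119.8  254.3] gap 0.135 F [ 0.4 -0.1 -0.9] q [-0.47  0.26  1.55  0.01  1.32 -0.62]
tool x [ 0.02  -0.002 -1.   ] y [0.99  0.143 0.019] z [ 0.143 -0.99   0.005] jawhead 8.2
```

View pics/e1.png

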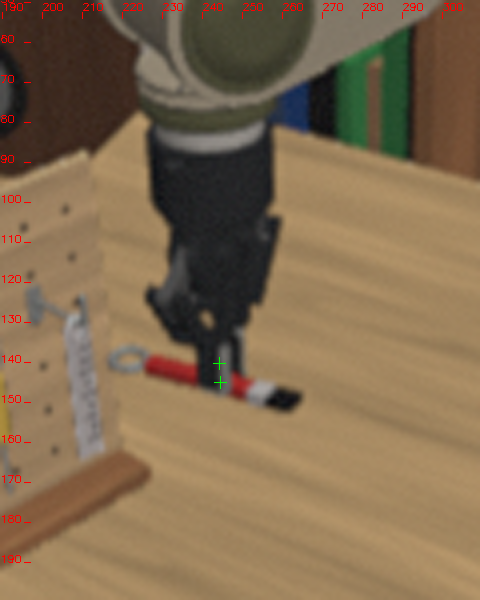

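Request:
apply_moves:
  series:
    - [-0.2,1.7,1.7,3.2]
    - [-0.2,1.8,1.6,3.2]
    - [-0.2,1.9,1.5,3.2]
    - [-0.2,2.0,1.4,3.2]
    - [-0.2,2.1,1.3,3.2]

```text
clock: 5.6
tool_pos: [590.7, -193.1, 261.7]
tool_rot: [1.322, 1.129, -1.303]
ft_force: [-0.2, -0.6, -0.8]
finger_gap: 0.138
```

```bash
python3 - <<'E'
from h import *
d=grab("f",2)
o,R=show();p=o["tool_pos"]
eye=p+13*R[:,0]+71*R[:,2]
print(eye)
crop(d,"scene",140,90,270,190,"f1",pts=[p,p+14*R[:,0],eye,(581,-326,216.5)])
crop(d,"top",290,130,390,200,"f2",pts=[eye,(581,-326,216.5)])
E
```

```text
t 5.8 p [ 589.9 -192.5  261.7] gap 0.142 F [ 1.   1.2 -0.6] q [-0.51  0.51  1.16  0.01  1.45 -0.37]
tool x [ 0.014  0.001 -1.   ] y [ 0.99  -0.141  0.014] z [-0.141 -0.99  -0.003] jawhead -8.1
[ 580.13688268 -262.76145286  248.50322831]
```

View pics/f1.png

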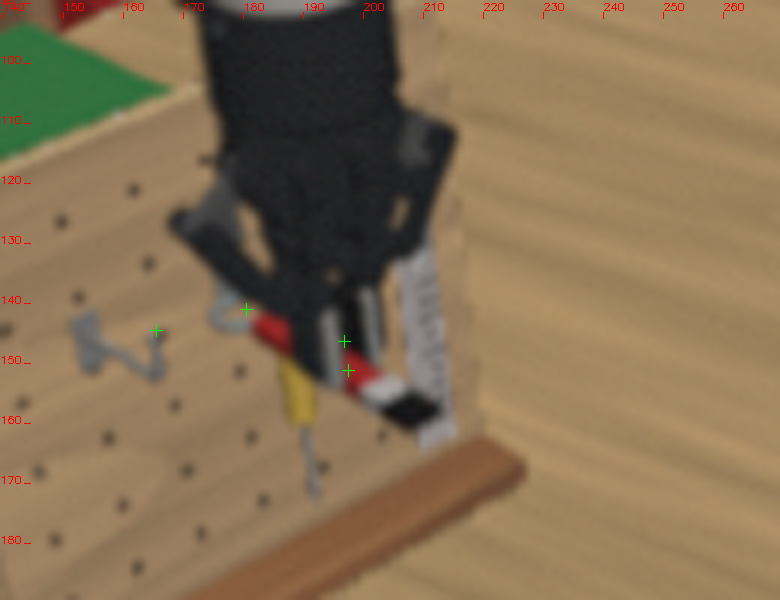

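View pics/f2.png

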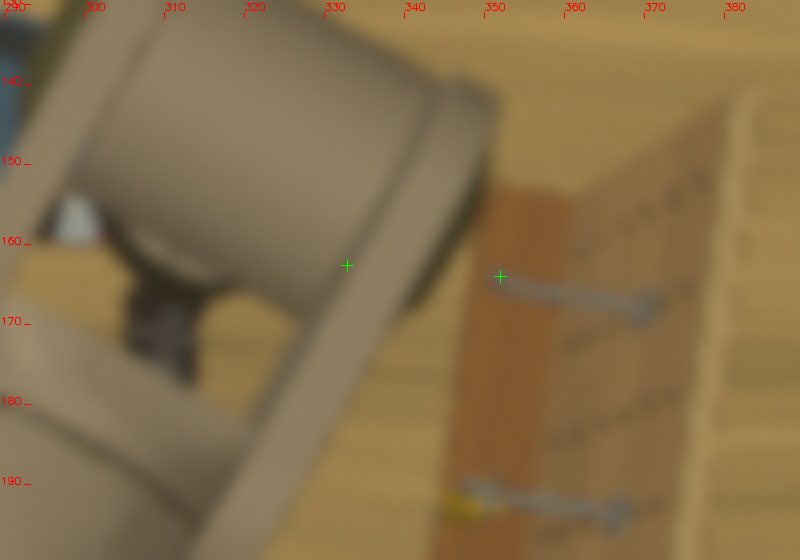

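```bash
python3 - <<'E'
from h import *
d=load("f");S=d["scene"]
crop(d,"scene",160,125,220,165,"f3")
print(onz(S,(178.8,141),248.5),onz(S,(165.1,144.7),216.5))
E
```

```text
[ 582.51395366 -266.62615541  248.5       ] [ 582.27783594 -326.38794503  216.5       ]
```

View pics/f3.png

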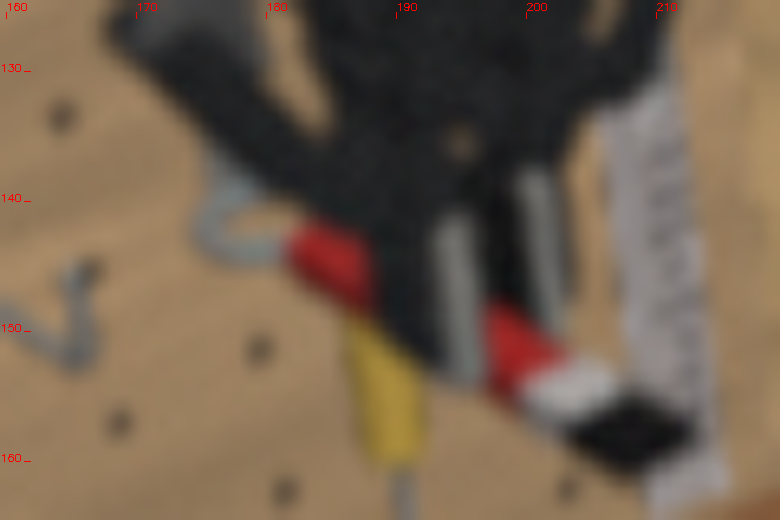

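```bash
cat >> h.py <<'E'
def overlay(d,p,R,a,c,box,name,cam="scene",b=0,tilt=0,s=13):
    """draw brush model: eye at a along tool z, c along tool x, b along tool y"""
    x0,y0,x1,y1=box
    crop(d,cam,*box,name,s)
    g=cv2.imread(f"pics/{name}.png")
    bx=-R[:,2]*np.cos(tilt)+R[:,0]*np.sin(tilt); by=R[:,1]; bz=np.cross(bx,by)
    eye=p+c*R[:,0]+a*R[:,2]+b*R[:,1]
    def dr(P,col):
        u=np.array([proj(d[cam],q) for q in P]); u=((u+.5-[x0,y0])*s).astype(np.int32)
        cv2.polylines(g,[u],True,col,1)
    th=np.linspace(0,2*np.pi,40)
    for r in(9,15): dr([eye+r*(np.cos(t)*bx+np.sin(t)*by) for t in th],(0,255,0))
    for (l0,l1,w,h) in((14,94,7,6),(107,125,9,6)):
        for sg in(-1,1): dr([eye+l*bx+w*k*by+sg*h*bz for l,k in((l0,-1),(l1,-1),(l1,1),(l0,1))],(255,255,0))
    cv2.imwrite(f"pics/{name}.png",g); return eye
E
python3 - <<'E'
from h import *
d=load("f");o,R=show();p=np.array([590.2,-192.7,261.7])
print(overlay(d,p,R,71,13,(160,125,220,165),"f4"))
E
```

```text
t 5.8 p [ 589.9 -192.5  261.7] gap 0.142 F [ 1.   1.2 -0.6] q [-0.51  0.51  1.16  0.01  1.45 -0.37]
tool x [ 0.014  0.001 -1.   ] y [ 0.99  -0.141  0.014] z [-0.141 -0.99  -0.003] jawhead -8.1
[ 580.40317662 -262.97876356  248.47435658]
```

View pics/f4.png

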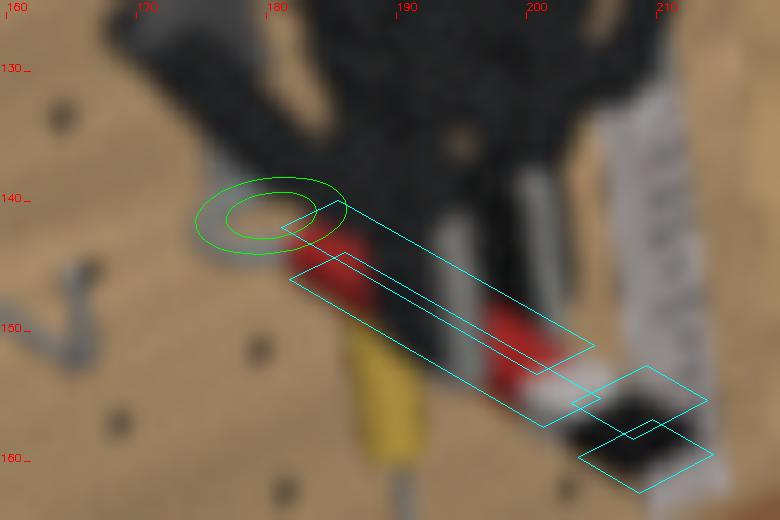

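```bash
python3 - <<'E'
from h import *
d=load("f");o,R=show();p=np.array([590.2,-192.7,261.7])
print(overlay(d,p,R,72.5,15.5,(160,125,220,165),"f4",tilt=-.04,b=1))
E
```

```text
t 5.8 p [ 589.9 -192.5  261.7] gap 0.142 F [ 1.   1.2 -0.6] q [-0.51  0.51  1.16  0.01  1.45 -0.37]
tool x [ 0.014  0.001 -1.   ] y [ 0.99  -0.141  0.014] z [-0.141 -0.99  -0.003] jawhead -8.1
[ 581.21713195 -264.60129759  245.98340093]
```

View pics/f4.png

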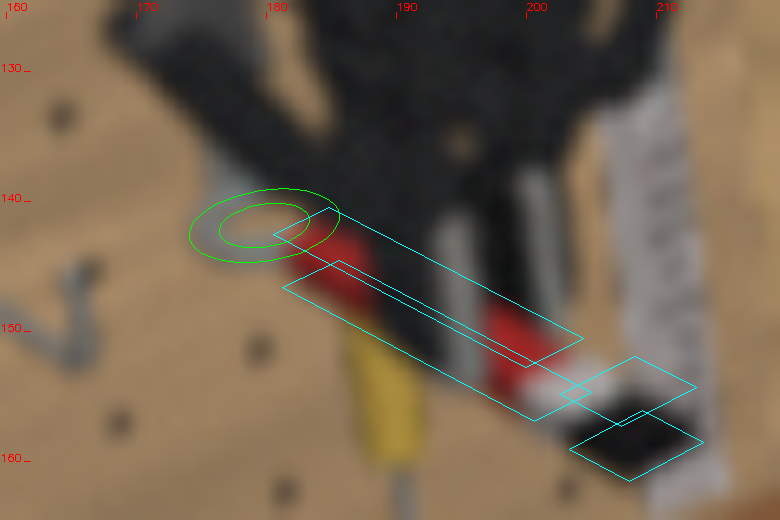

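Request:
apply_moves:
  series:
    - [0.3,0.3,2.0,0]
    - [0.3,0.3,2.0,0]
    - [0.0,0.3,2.0,0]
    - [0,0,0,0]

```text
clock: 6.3
tool_pos: [589.2, -257.5, 254.9]
tool_rot: [1.32, 1.132, -1.301]
ft_force: [-0.1, 0.0, -0.2]
finger_gap: 0.135
```

```bash
python3 - <<'E'
from h import *
d=grab("g",3)
o,R=show();p=o["tool_pos"]
print(overlay(d,p,R,72.5,15.5,(145,115,205,160),"g1",tilt=-.04,b=1))
crop(d,"top",310,140,380,190,"g2")
crop(d,"scene",145,115,205,160,"g3")
E
```

```text
t 6.6 p [ 589.7 -254.9  255.4] gap 0.14 F [ 0.   0.1 -0.3] q [-0.59  0.57  1.09  0.01  1.47 -0.46]
tool x [ 0.013  0.001 -1.   ] y [ 0.99  -0.137  0.013] z [-0.137 -0.991 -0.003] jawhead -7.9
[ 580.96384543 -326.87879844  239.67644454]
```

View pics/g1.png

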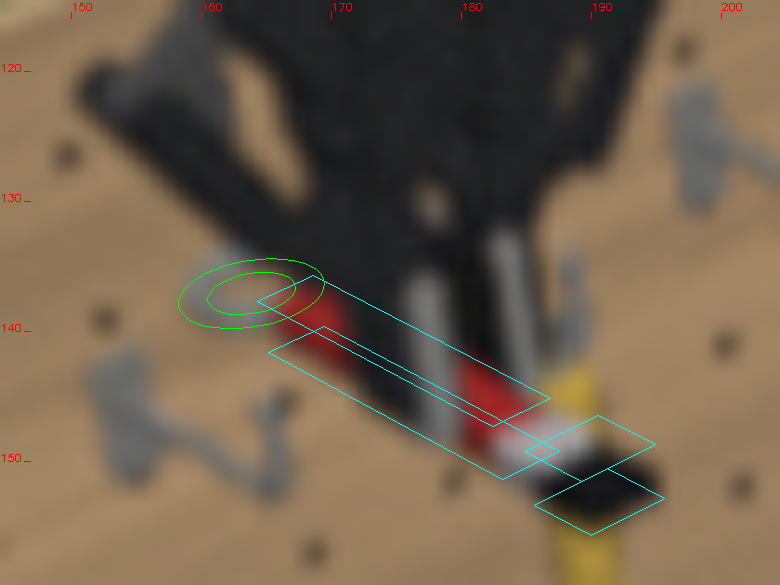

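View pics/g2.png

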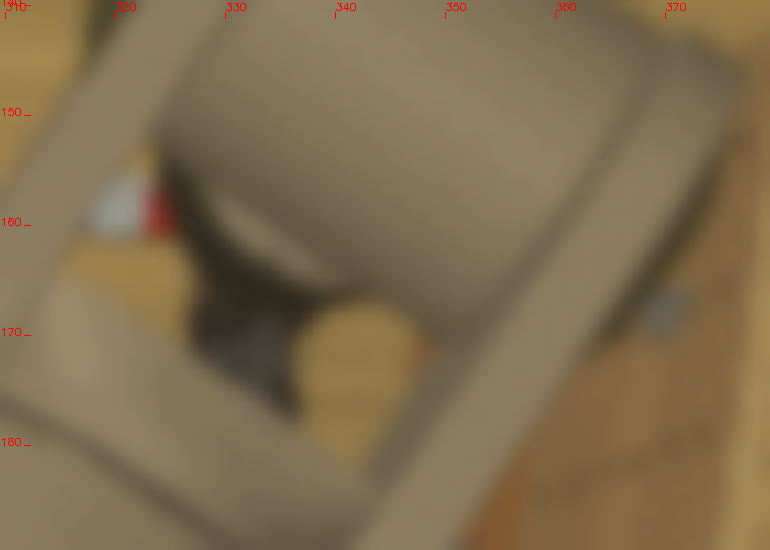

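View pics/g3.png

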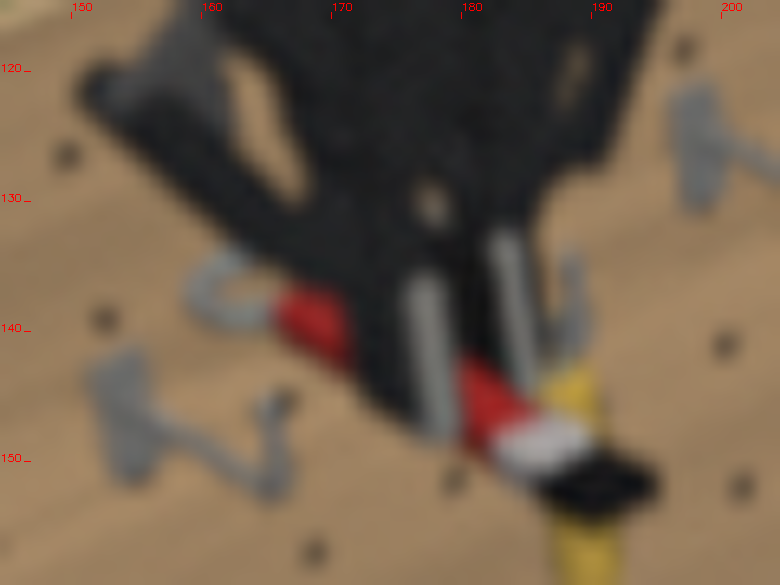

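```bash
python3 - <<'E'
from h import *
d=load("g");S=d["scene"]
for u in((163.8,137),(164.2,137.0)):
  for z in (237,239.7,242):
    e=onz(S,u,z); print(z,e.round(1),proj(S,[e[0],e[1],216.5+z-239.7]))
print(onz(S,(165.2,144.9),216.5),onz(S,(165.2,144.9),216.5)-onz(S,(164.2,137.0),239.7))
E
```

```text
237 [ 577.9 -331.1  237. ] [165.26169283 144.33233445]
239.7 [ 580.8 -327.3  239.7] [165.26858003 144.36685627]
242 [ 583.3 -324.   242. ] [165.2744983  144.39652117]
237 [ 577.3 -330.2  237. ] [165.65683866 144.33284269]
239.7 [ 580.2 -326.4  239.7] [165.66370298 144.36736686]
242 [ 582.7 -323.1  242. ] [165.66960158 144.39703378]
[ 582.8430401  -325.39082651  216.5       ] [  2.62547923   0.97408599 -23.2       ]
```

Request:
apply_moves:
  series:
    - [0.7,0.15,0,0]
    - [0.7,0,0,0]
    - [0.6,0,0,0]
    - [0,0,0,0]

```text
clock: 7.1
tool_pos: [591.6, -254.1, 233.6]
tool_rot: [1.317, 1.134, -1.298]
ft_force: [0.2, 0.5, -0.1]
finger_gap: 0.142
```

```bash
python3 - <<'E'
from h import *
d=grab("i",3)
o,R=show();p=o["tool_pos"]
print(overlay(d,p,R,72.5,14.5,(145,115,205,160),"i1",tilt=-.03,b=1))
crop(d,"scene",145,125,185,160,"i3")
E
```

```text
t 7.4 p [ 591.9 -254.3  234.6] gap 0.142 F [ 0.2  0.6 -0.4] q [-0.59  0.58  1.12  0.01  1.43 -0.46]
tool x [ 0.014  0.001 -1.   ] y [ 0.991 -0.136  0.014] z [-0.136 -0.991 -0.003] jawhead -7.8
[ 583.22498241 -326.27381625  219.94560368]
```

View pics/i1.png

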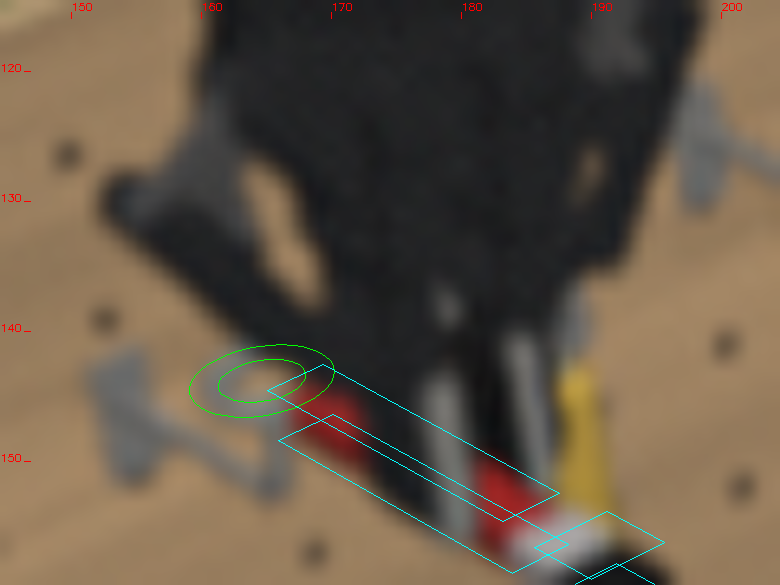

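View pics/i3.png

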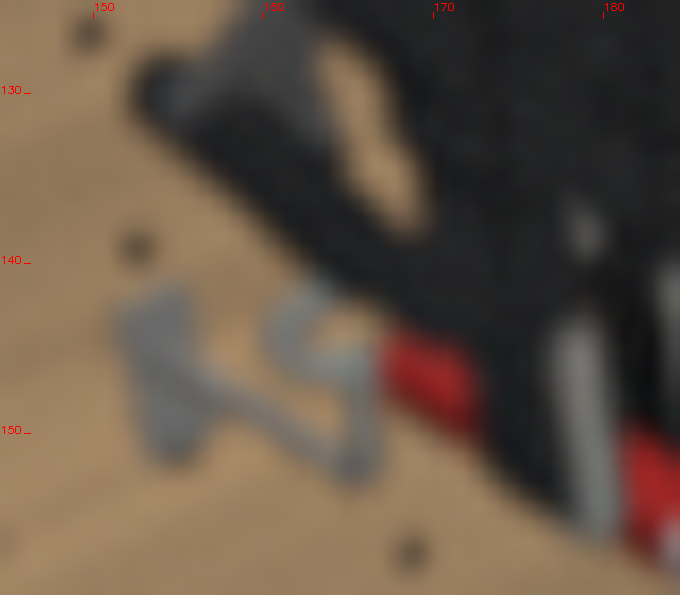

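Request:
apply_moves:
  series:
    - [0.3,0,0,0]
    - [0.3,0,0,0]
    - [0,0,0,0]

```text
clock: 7.78
tool_pos: [591.9, -254.3, 228.3]
tool_rot: [1.317, 1.132, -1.297]
ft_force: [-0.1, 0.0, 0.0]
finger_gap: 0.14
```

```bash
python3 - <<'E'
from h import *
d=grab("j",3)
o,R=show();p=o["tool_pos"]
crop(d,"scene",150,130,190,160,"j3",20)
E
```

```text
t 8.07 p [ 592.1 -254.4  228.7] gap 0.138 F [-0.3 -0.7 -0.2] q [-0.59  0.59  1.13  0.01  1.41 -0.46]
tool x [ 0.015  0.001 -1.   ] y [ 0.991 -0.136  0.015] z [-0.136 -0.991 -0.003] jawhead -7.8
```

View pics/j3.png

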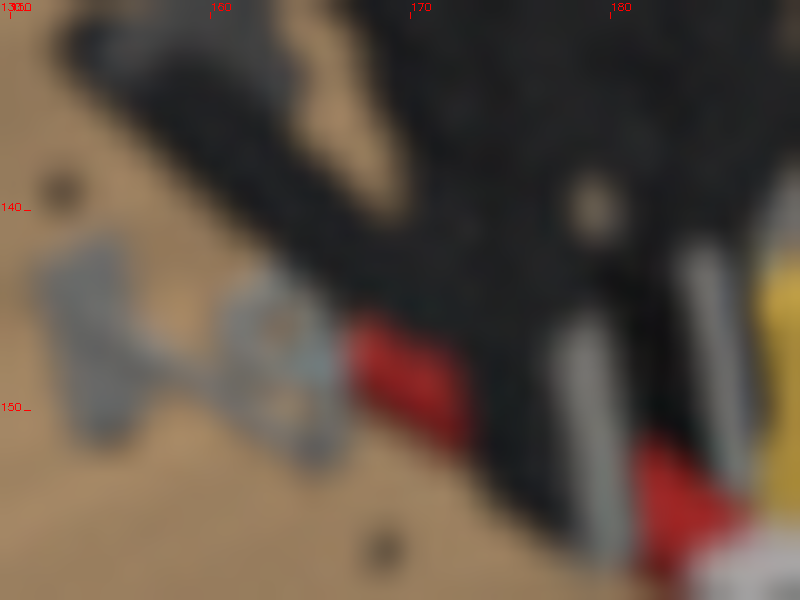

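Request:
apply_moves:
  series:
    - [0.4,0,0,0]
    - [0.4,0,0,0]
    - [0,0,0,0]

```text
clock: 8.45
tool_pos: [592.1, -254.4, 220.0]
tool_rot: [1.317, 1.132, -1.297]
ft_force: [0.2, -0.4, 0.3]
finger_gap: 0.138
```

```bash
python3 - <<'E'
from h import *
d=grab("k",3)
o,R=show();p=o["tool_pos"]
crop(d,"scene",150,130,190,160,"k3",20)
E
```

```text
t 8.75 p [ 592.3 -254.5  220.7] gap 0.135 F [ 0.2 -0.7 -0.5] q [-0.59  0.59  1.14  0.01  1.39 -0.46]
tool x [ 0.016  0.    -1.   ] y [ 0.991 -0.136  0.015] z [-0.136 -0.991 -0.002] jawhead -7.8
```

View pics/k3.png

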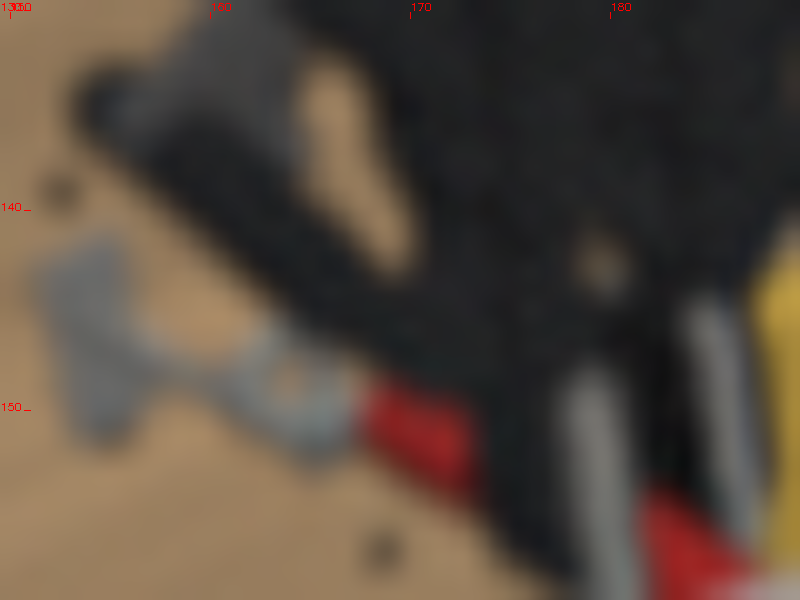

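Request:
apply_moves:
  series:
    - [0.4,0,0,0]
    - [0.4,0,0,0]
    - [0,0,-0.3,0]

```text
clock: 9.12
tool_pos: [592.8, -251.5, 211.9]
tool_rot: [1.317, 1.131, -1.297]
ft_force: [0.5, 0.3, 1.0]
finger_gap: 0.134
```

Request:
apply_moves:
  series:
    - [0,0,-0.4,0]
    - [0,0,-0.2,0]

```text
clock: 9.38
tool_pos: [593.0, -250.1, 212.3]
tool_rot: [1.311, 1.122, -1.303]
ft_force: [-0.5, -9.3, -2.4]
finger_gap: 0.138
```

```bash
python3 - <<'E'
from h import *
d=grab("l",3)
o,R=show();p=o["tool_pos"]
crop(d,"scene",150,130,190,160,"l3",20)
E
```

```text
t 9.68 p [ 593.  -250.1  212.3] gap 0.137 F [ -0.4 -11.1  -1.8] q [-0.58  0.59  1.16  0.    1.37 -0.44]
tool x [ 0.015 -0.01  -1.   ] y [ 0.99  -0.138  0.017] z [-0.138 -0.99   0.008] jawhead -7.9
```

View pics/l3.png

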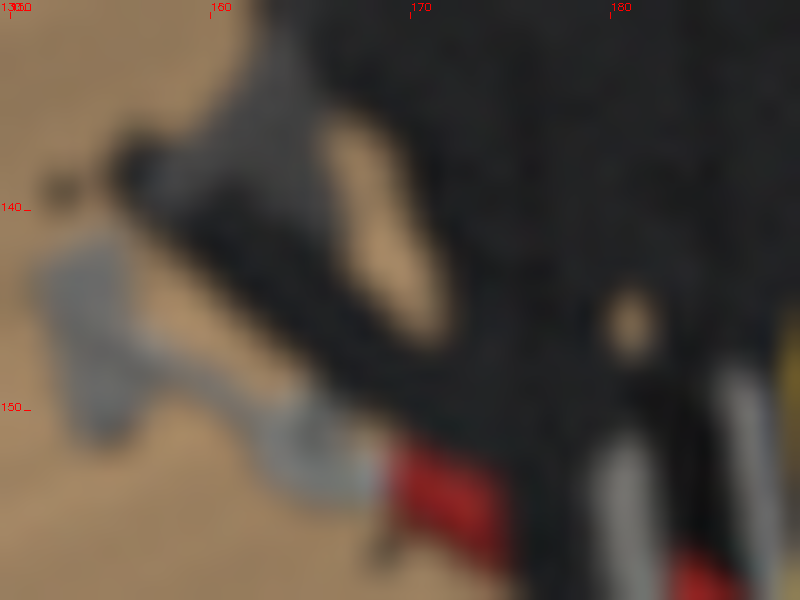

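Request:
apply_moves:
  series:
    - [0.1,0,0.5,0]
    - [0,0,0,0]

```text
clock: 9.93
tool_pos: [592.3, -255.2, 211.4]
tool_rot: [1.312, 1.122, -1.303]
ft_force: [1.1, -0.2, -0.5]
finger_gap: 0.139
```

Request:
apply_moves:
  series:
    - [0,0,0,0]
    - [0,0,0,0]
    - [0,0,0,0]
    - [0,0,0,0]
  fingers: 50

```text
clock: 10.42
tool_pos: [592.6, -254.2, 211.7]
tool_rot: [1.311, 1.122, -1.301]
ft_force: [-0.4, -0.4, 0.2]
finger_gap: 0.502
```

```bash
python3 - <<'E'
from h import *
d=grab("m",2)
o,R=show();p=o["tool_pos"]
crop(d,"scene",140,110,220,180,"m3",8)
E
```

```text
t 10.62 p [ 592.6 -254.3  211.6] gap 0.505 F [0.2 0.  0.3] q [-0.59  0.6   1.16  0.    1.37 -0.45]
tool x [ 0.016 -0.01  -1.   ] y [ 0.99  -0.138  0.017] z [-0.138 -0.99   0.007] jawhead -7.9
```

View pics/m3.png

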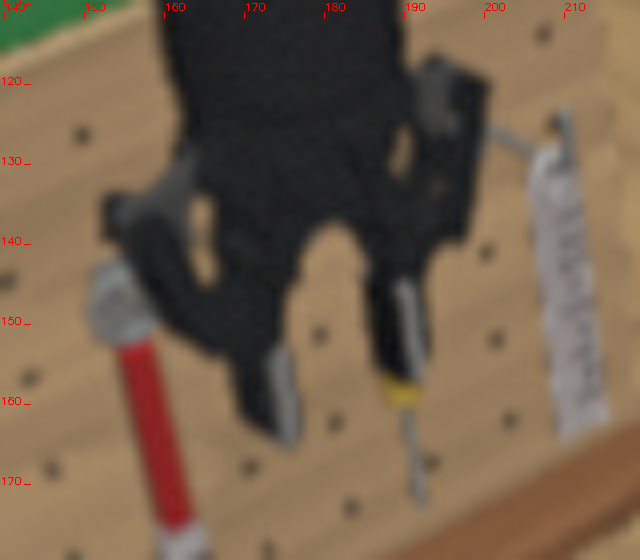

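Request:
apply_moves:
  series:
    - [0,0,-3,0]
    - [0,0,-5,0]
    - [-2,0,-6,0]
    - [-3,0,-6,0]
    - [-2,0,-6,0]

```text
clock: 11.25
tool_pos: [626.7, -0.3, 276.7]
tool_rot: [1.316, 1.121, -1.309]
ft_force: [0.4, -2.2, -0.2]
finger_gap: 0.505
```

```bash
python3 - <<'E'
from h import *
d=grab("n",3)
T=d["top"];S=d["scene"]
o,R=show()
crop(d,"scene",120,110,240,200,"n1",6)
crop(d,"top",195,175,225,200,"n2",24)
crop(d,"scene",300,215,335,250,"n3",17)
def ang(a,b): v=b-a; return np.degrees(np.arctan2(v[1],v[0])).round(1)
l=onz(T,(203.9,190.1),94);r=onz(T,(211.6,191.0),94);print("top plate",l,r,np.linalg.norm(r-l),ang(r,l)-90)
s=onz(T,(208.9,184.3),80);m=(l+r)/2;print("stylus",s,ang(m,s))
l=onz(S,(315.7,223.9),94);r=onz(S,(322.4,227.1),94);print("sc plate",l,r,np.linalg.norm(r-l),ang(l,r)-90)
s=onz(S,(313.4,234.3),78);print("styl",s,ang((l+r)/2,s))
E
```

```text
t 11.55 p [626.3  -2.9 274.7] gap 0.503 F [ 0.3 -0.1 -0.4] q [-0.19  0.52  1.12 -0.01  1.49 -0.04]
tool x [ 0.011 -0.009 -1.   ] y [ 0.989 -0.145  0.012] z [-0.145 -0.989  0.007] jawhead -8.4
top plate [505.79181405 129.45870353  94.        ] [503.17490155 104.51368196  94.        ] 25.08191244841053 -6.0
stylus [525.89179591 114.96437994  80.        ] -5.4
sc plate [505.87493297 107.84703343  94.        ] [506.55041397 127.51902472  94.        ] 19.683584936977766 -2.0
styl [526.65027974 114.4358933   78.        ] -9.0
```

View pics/n1.png

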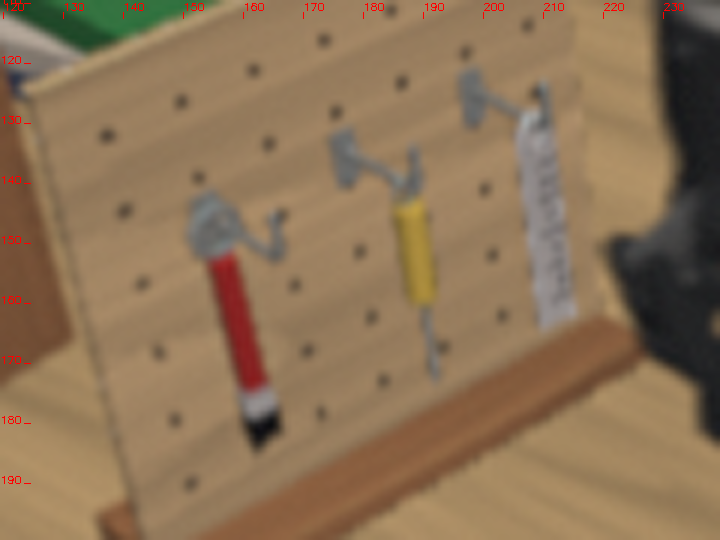

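View pics/n2.png

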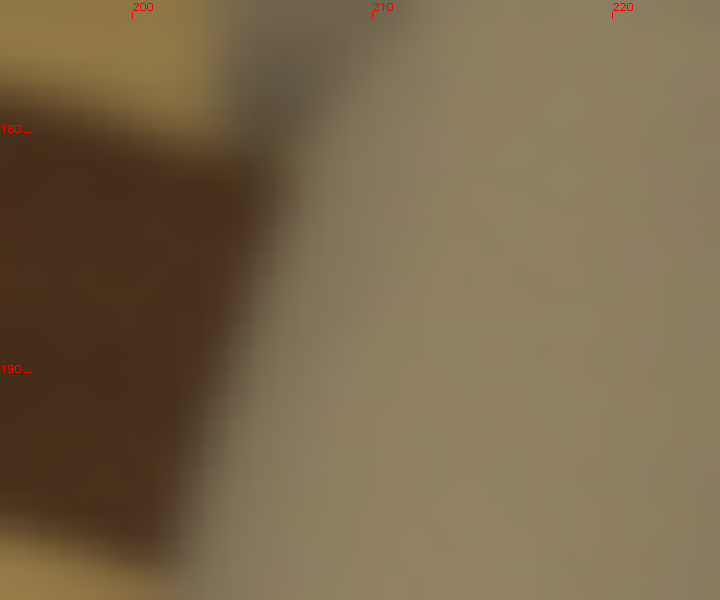

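View pics/n3.png

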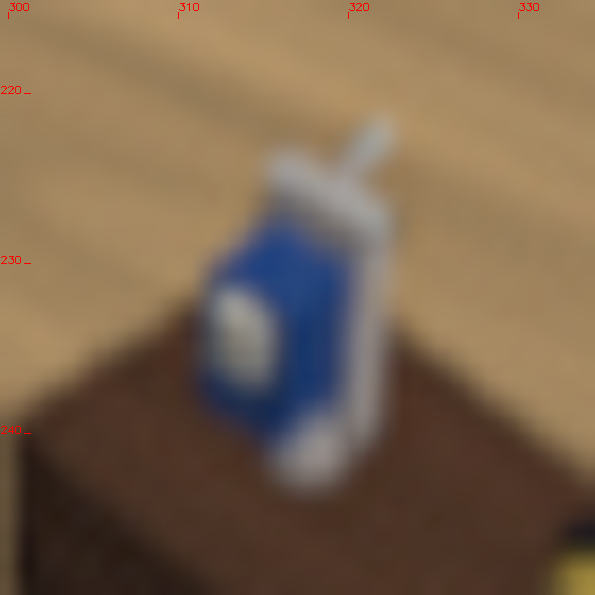

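```bash
python3 - <<'E'
from h import *
go((506,117,200),84.4,10)
E
```

```text
t 11.55 p [626.3  -2.9 274.7] gap 0.503 F [ 0.3 -0.1 -0.4] q [-0.19  0.52  1.12 -0.01  1.49 -0.04]
tool x [ 0.011 -0.009 -1.   ] y [ 0.989 -0.145  0.012] z [-0.145 -0.989  0.007] jawhead -8.4
turn -92.8
[0.72, -1.37, -1.02, np.float64(-9.3)]
[0.72, -1.19, -1.22, np.float64(-9.3)]
[0.72, -0.98, -1.4, np.float64(-9.3)]
[0.72, -0.74, -1.54, np.float64(-9.3)]
[0.72, -0.48, -1.64, np.float64(-9.3)]
[0.72, -0.21, -1.7, np.float64(-9.3)]
[0.72, 0.06, -1.71, np.float64(-9.3)]
[0.72, 0.34, -1.67, np.float64(-9.3)]
[0.72, 0.6, -1.6, np.float64(-9.3)]
[0.72, 0.85, -1.48, np.float64(-9.3)]
```

Request:
apply_moves:
  series:
    - [0.7,-1.4,-1.0,-9.3]
    - [0.7,-1.2,-1.2,-9.3]
    - [0.7,-1.0,-1.4,-9.3]
    - [0.7,-0.7,-1.5,-9.3]
    - [0.7,-0.5,-1.6,-9.3]

```text
clock: 12.18
tool_pos: [563.7, 49.0, 234.6]
tool_rot: [0.691, 1.447, -0.699]
ft_force: [0.8, -0.0, -0.1]
finger_gap: 0.5
```

Request:
apply_moves:
  series:
    - [0.7,-0.2,-1.7,-9.3]
    - [0.7,0.1,-1.7,-9.3]
    - [0.7,0.3,-1.7,-9.3]
    - [0.7,0.6,-1.6,-9.3]
    - [0.7,0.9,-1.5,-9.3]

```text
clock: 12.8
tool_pos: [499.3, 102.9, 195.1]
tool_rot: [0.043, 1.569, -0.057]
ft_force: [-0.5, 0.2, -0.1]
finger_gap: 0.498
```

```bash
python3 - <<'E'
from h import *
d=grab("q",2)
o,R=show();p=o["tool_pos"]
go((506,117,130),84.4,3)
crop(d,"scene",280,130,370,250,"q1",5,pts=[p,p+14*R[:,0],(506.8,117.2,71)])
crop(d,"scene",120,110,240,200,"q2",6)
E
```

```text
t 13.0 p [500.1 103.  195.9] gap 0.503 F [-0.4 -0.3 -0.3] q [-0.02  0.33  1.61 -0.01  1.2  -1.52]
tool x [ 0.002 -0.009 -1.   ] y [ 0.072  0.997 -0.009] z [ 0.997 -0.072  0.003] jawhead 85.9
t 13.0 p [500.1 103.  195.9] gap 0.503 F [-0.4 -0.3 -0.3] q [-0.02  0.33  1.61 -0.01  1.2  -1.52]
tool x [ 0.002 -0.009 -1.   ] y [ 0.072  0.997 -0.009] z [ 0.997 -0.072  0.003] jawhead 85.9
turn 1.5
[2.19, 0.5, 0.16, np.float64(0.5)]
[2.19, 0.5, 0.15, np.float64(0.5)]
[2.19, 0.5, 0.15, np.float64(0.5)]
```

View pics/q1.png

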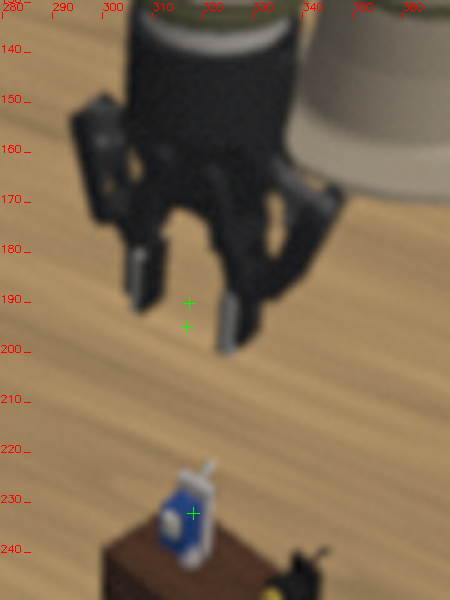

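View pics/q2.png

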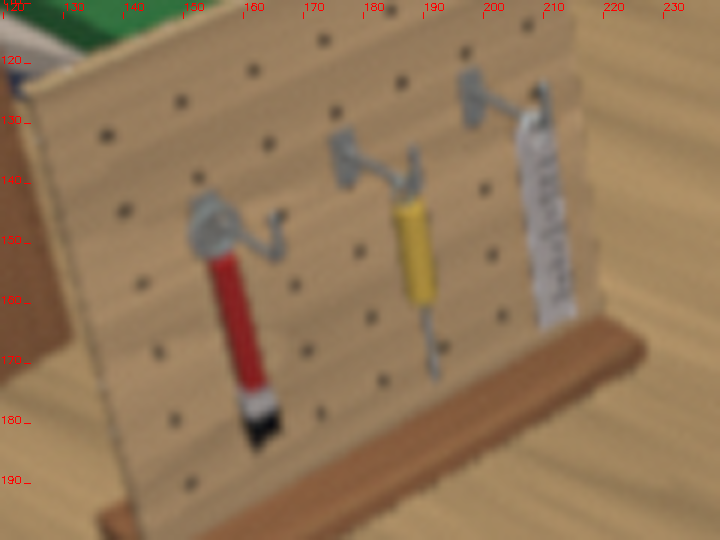

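Request:
apply_moves:
  series:
    - [2.2,0.5,0.2,0.5]
    - [2.2,0.5,0.15,0.5]
    - [2.2,0.5,0.15,0.5]
    - [0,0,0,0]

```text
clock: 13.5
tool_pos: [510.2, 113.3, 129.4]
tool_rot: [0.084, 1.562, -0.099]
ft_force: [-0.1, 0.4, 0.9]
finger_gap: 0.5
```

```bash
python3 - <<'E'
from h import *
d=grab("r",2)
o,R=show();p=o["tool_pos"]
go((505.8,117.2,68),84.4,3)
crop(d,"scene",290,160,350,250,"r1",6,pts=[p,p+14*R[:,0],(506.8,117.2,71)])
crop(d,"top",185,165,235,205,"r2",15)
E
```

```text
t 13.7 p [510.8 113.6 131.4] gap 0.499 F [0.3 1.  0.7] q [-0.    0.42  1.66 -0.01  1.05 -1.45]
tool x [ 0.01 -0.01 -1.  ] y [ 0.114  0.993 -0.008] z [ 0.993 -0.114  0.011] jawhead 83.4
t 13.7 p [510.8 113.6 131.4] gap 0.499 F [0.3 1.  0.7] q [-0.    0.42  1.66 -0.01  1.05 -1.45]
tool x [ 0.01 -0.01 -1.  ] y [ 0.114  0.993 -0.008] z [ 0.993 -0.114  0.011] jawhead 83.4
turn -1.0
[2.11, 0.12, -0.2, np.float64(-0.3)]
[2.11, 0.12, -0.2, np.float64(-0.3)]
[2.11, 0.12, -0.2, np.float64(-0.3)]
```

View pics/r1.png

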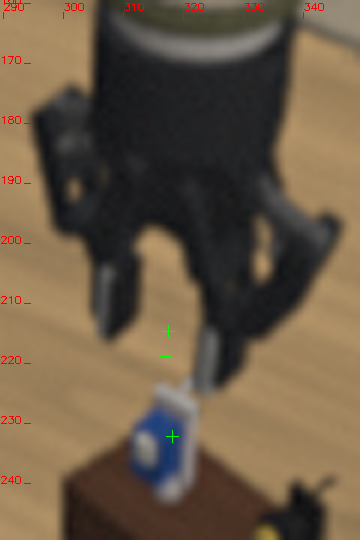

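View pics/r2.png

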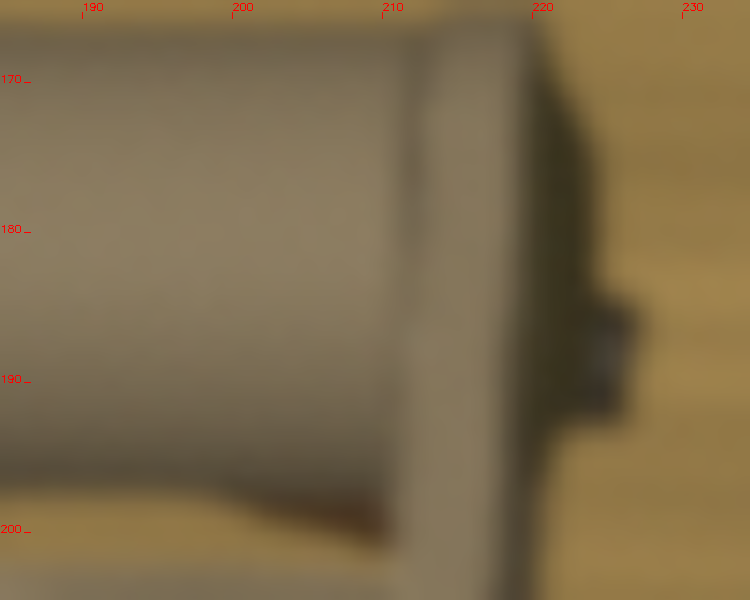

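Request:
apply_moves:
  series:
    - [0.7,0.35,-0.5,0]
    - [2.0,0,0,0]
    - [2.0,0,0,0]
    - [0,0,0,0]

```text
clock: 14.2
tool_pos: [506.7, 117.7, 84.5]
tool_rot: [0.084, 1.555, -0.098]
ft_force: [0.3, -0.8, 0.1]
finger_gap: 0.499
```

```bash
python3 - <<'E'
from h import *
d=grab("s",2)
o,R=show();p=o["tool_pos"]
go((505.8,117.2,68),84.4,1)
crop(d,"scene",290,180,350,260,"s1",7,pts=[p,p+14*R[:,0],(506.8,117.2,71)])
E
```

```text
t 14.4 p [507.9 117.6  86.3] gap 0.5 F [ 0.  1. -0.] q [ 0.01  0.48  1.71 -0.01  0.93 -1.44]
tool x [ 0.017 -0.01  -1.   ] y [ 0.115  0.993 -0.008] z [ 0.993 -0.115  0.018] jawhead 83.4
t 14.4 p [507.9 117.6  86.3] gap 0.5 F [ 0.  1. -0.] q [ 0.01  0.48  1.71 -0.01  0.93 -1.44]
tool x [ 0.017 -0.01  -1.   ] y [ 0.115  0.993 -0.008] z [ 0.993 -0.115  0.018] jawhead 83.4
turn -1.0
[1.82, -0.05, -0.23, np.float64(-1.0)]
```

View pics/s1.png

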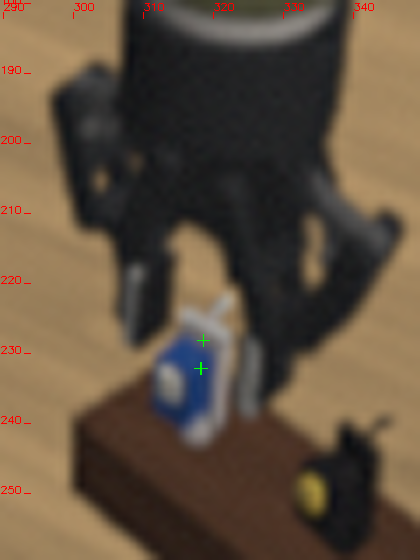

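Request:
apply_moves:
  series:
    - [0.8,0,-0.2,0]
    - [0.9,0,0,-1]
    - [0,0,0,0]

```text
clock: 14.78
tool_pos: [506.3, 117.7, 68.9]
tool_rot: [0.069, 1.55, -0.083]
ft_force: [-0.1, -0.4, 0.2]
finger_gap: 0.497
```

```bash
python3 - <<'E'
from h import *
d=grab("t",2)
o,R=show();p=o["tool_pos"]
go((505.8,117.2,68),84.4,1)
crop(d,"scene",290,180,350,260,"t1",7,pts=[p,p+14*R[:,0],(506.8,117.2,71)])
E
```

```text
t 14.97 p [506.8 117.8  69.8] gap 0.499 F [-0.1  1.  -0.9] q [ 0.01  0.51  1.72 -0.01  0.89 -1.46]
tool x [ 0.02 -0.01 -1.  ] y [ 0.097  0.995 -0.008] z [ 0.995 -0.097  0.021] jawhead 84.4
t 14.97 p [506.8 117.8  69.8] gap 0.499 F [-0.1  1.  -0.9] q [ 0.01  0.51  1.72 -0.01  0.89 -1.46]
tool x [ 0.02 -0.01 -1.  ] y [ 0.097  0.995 -0.008] z [ 0.995 -0.097  0.021] jawhead 84.4
turn 0.0
[0.18, -0.07, -0.1, np.float64(0.0)]
```

View pics/t1.png

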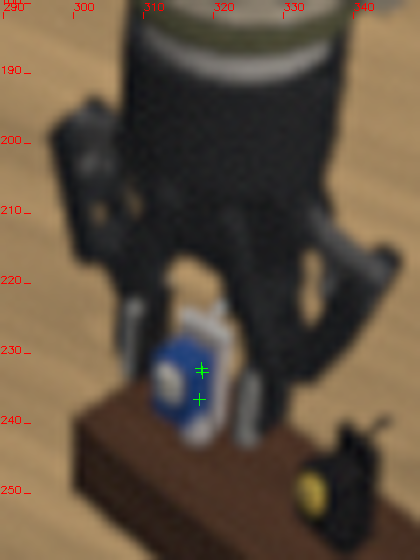

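Request:
apply_moves:
  series:
    - [0.1,0,0,0]
    - [0,0,0,0]
    - [0,0,0,0]
    - [0,0,0,0]
  fingers: 0

```text
clock: 15.48
tool_pos: [507.0, 117.6, 69.0]
tool_rot: [0.069, 1.548, -0.083]
ft_force: [0.1, -0.2, 0.2]
finger_gap: 0.224
```

```bash
python3 - <<'E'
from h import *
d=grab("u",2)
o,R=show();p=o["tool_pos"]
crop(d,"scene",290,180,350,260,"u1",7,pts=[p,p+14*R[:,0],(506.8,117.2,71)])
E
```

```text
t 15.68 p [507.  117.6  69. ] gap 0.22 F [ 0.8 -0.4  0.6] q [ 0.01  0.51  1.73 -0.01  0.89 -1.46]
tool x [ 0.021 -0.01  -1.   ] y [ 0.097  0.995 -0.008] z [ 0.995 -0.097  0.022] jawhead 84.4
```

View pics/u1.png

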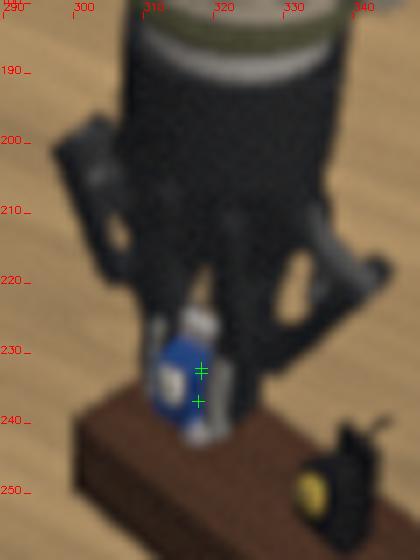

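Request:
apply_moves:
  series:
    - [-0.8,0,0,0]
    - [-1.0,0,0,0]
    - [-2,0,0,0]
    - [-4,0,0,0]
    - [-5,0,0,0]

```text
clock: 16.3
tool_pos: [502.9, 119.1, 200.3]
tool_rot: [0.07, 1.554, -0.083]
ft_force: [-0.0, 0.4, -0.1]
finger_gap: 0.225
```

```bash
python3 - <<'E'
from h import *
d=grab("v",2)
o,R=show();p=o["tool_pos"]
crop(d,"scene",280,120,390,300,"v1",pts=[p])
E
```

```text
t 16.5 p [503.5 119.1 199.6] gap 0.224 F [-0.3  0.7 -1. ] q [ 0.01  0.33  1.6  -0.01  1.19 -1.46]
tool x [ 0.018 -0.009 -1.   ] y [ 0.097  0.995 -0.007] z [ 0.995 -0.097  0.019] jawhead 84.4
```

View pics/v1.png

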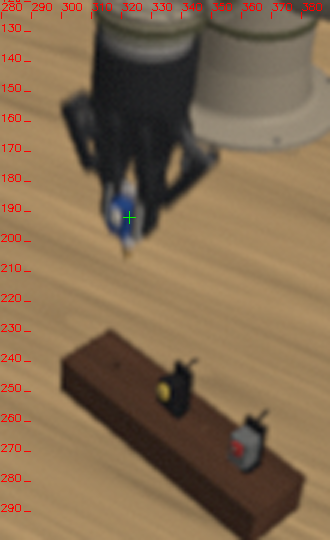

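Request:
apply_moves:
  series:
    - [-5,0,3,-6.2]
    - [-4,0,6,0]
    - [0,0,6,0]
    - [0,0,6,0]
    - [0,0,6,0]

```text
clock: 17.12
tool_pos: [739.3, 120.2, 288.2]
tool_rot: [-0.019, 1.567, 0.005]
ft_force: [1.1, -0.5, 0.4]
finger_gap: 0.222
```

```bash
python3 - <<'E'
from h import *
o,R=show()
E
```

```text
t 17.12 p [739.3 120.2 288.2] gap 0.222 F [ 1.1 -0.5  0.4] q [ 0.01  0.9   0.43 -0.01  1.8  -1.58]
tool x [ 0.004 -0.009 -1.   ] y [-0.015  1.    -0.009] z [1.    0.015 0.004] jawhead 90.9
```

Request:
apply_moves:
  series:
    - [0,0,6,0]
    - [0,0,6,0]
    - [0,0,6,0]

```text
clock: 17.5
tool_pos: [800.7, 105.7, 229.3]
tool_rot: [-0.01, 1.512, 0.014]
ft_force: [-0.3, 0.2, 0.9]
finger_gap: 0.221
```

```bash
python3 - <<'E'
from h import *
o,R=show()
E
```

```text
t 17.5 p [800.7 105.7 229.3] gap 0.221 F [-0.3  0.2  0.9] q [-0.01  1.1   0.19  0.    1.79 -1.6 ]
tool x [ 0.059  0.003 -0.998] y [-0.015  1.     0.002] z [0.998 0.015 0.059] jawhead 90.9
```

Request:
apply_moves:
  series:
    - [-3,0,5,0]
    - [-3,0,5,0]
    - [-3,0,5,0]
    - [-3,0,5,0]

```text
clock: 18.0
tool_pos: [807.8, 85.6, 300.1]
tool_rot: [0.001, 1.385, 0.025]
ft_force: [1.1, -0.4, 0.0]
finger_gap: 0.222
```

```bash
python3 - <<'E'
from h import *
o,R=show()
E
```

```text
t 18.0 p [807.8  85.6 300.1] gap 0.222 F [ 1.1 -0.4  0. ] q [-0.05  1.02  0.19  0.03  1.75 -1.63]
tool x [ 0.184  0.018 -0.983] y [-0.017  1.     0.015] z [0.983 0.014 0.184] jawhead 91.0
```

Request:
apply_moves:
  series:
    - [-3,0.5,5,0]
    - [-3,0.5,5,0]
    - [-3,0.5,5,0]
    - [-2,0.5,5.5,0]
    - [-2,0.5,5.5,0]

```text
clock: 18.62
tool_pos: [809.6, 87.7, 387.9]
tool_rot: [0.013, 1.212, 0.037]
ft_force: [0.8, 0.7, -0.2]
finger_gap: 0.22
```

```bash
python3 - <<'E'
from h import *
o,R=show()
E
```

```text
t 18.62 p [809.6  87.7 387.9] gap 0.22 F [ 0.8  0.7 -0.2] q [-0.05  0.91  0.19  0.05  1.68 -1.62]
tool x [ 0.351  0.036 -0.936] y [-0.022  0.999  0.03 ] z [0.936 0.01  0.351] jawhead 91.2
```

Request:
apply_moves:
  series:
    - [1,0.3,6,0]
    - [1,0.3,6,0]
    - [1,0.3,6,0]
    - [1,0.3,6,0]
    - [1,0.3,6,0]

```text
clock: 19.25
tool_pos: [877.0, 84.3, 352.6]
tool_rot: [0.025, 1.035, 0.049]
ft_force: [-0.4, -0.1, -0.5]
finger_gap: 0.22
```

```bash
python3 - <<'E'
from h import *
o,R=show()
E
```

```text
t 19.25 p [877.   84.3 352.6] gap 0.22 F [-0.4 -0.1 -0.5] q [-0.06  0.99  0.19  0.08  1.43 -1.64]
tool x [ 0.51   0.052 -0.859] y [-0.028  0.999  0.044] z [0.86  0.002 0.511] jawhead 91.6
```

Request:
apply_moves:
  series:
    - [1,0.2,6,0]
    - [1,0.2,6,0]
    - [1,0.2,6,0]
    - [1,0.2,6,0]
    - [1,0.2,6,0]

```text
clock: 19.88
tool_pos: [915.2, 75.9, 371.1]
tool_rot: [0.036, 0.859, 0.057]
ft_force: [0.2, 0.2, -0.4]
finger_gap: 0.219
```

Request:
apply_moves:
  series:
    - [1,0.2,6,0]
    - [1,0.2,6,0]
    - [1,0.2,6,0]
    - [1,0.2,6,0]
    - [1,0.2,6,0]

```text
clock: 20.5
tool_pos: [927.9, 67.6, 436.6]
tool_rot: [0.045, 0.684, 0.063]
ft_force: [0.2, -0.3, 0.2]
finger_gap: 0.22
```

```bash
python3 - <<'E'
from h import *
o,R=show()
d=grab("w",1)
crop(d,"scene",120,40,384,240,"w1",3,pts=[o["tool_pos"]])
E
```

```text
t 20.5 p [927.9  67.6 436.6] gap 0.22 F [ 0.2 -0.3  0.2] q [-0.09  0.95  0.19  0.16  1.13 -1.67]
tool x [ 0.773  0.072 -0.63 ] y [-0.043  0.997  0.062] z [ 0.633 -0.021  0.774] jawhead 92.5
```

View pics/w_scene.png

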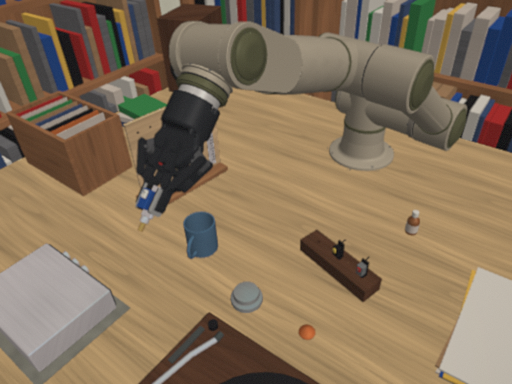

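Request:
apply_moves:
  series:
    - [2,0.2,6,-0.8]
    - [2,0.2,6,-0.8]
    - [2,0.2,6,-0.8]
    - [2,0.2,6,-0.8]
    - [2,0.2,6,-0.8]

```text
clock: 21.22
tool_pos: [937.6, 69.8, 493.9]
tool_rot: [-0.02, 0.514, 0.086]
ft_force: [-1.1, 0.3, -0.5]
finger_gap: 0.22
```

Request:
apply_moves:
  series:
    - [2,0.2,6,0]
    - [2,0.2,6,0]
    - [2,0.2,6,0]
    - [2,0.2,6,0]
    - [2,0.2,6,0]

```text
clock: 21.85
tool_pos: [921.1, 80.5, 580.2]
tool_rot: [-0.014, 0.356, 0.086]
ft_force: [0.2, -0.8, -0.6]
finger_gap: 0.223
```

```bash
python3 - <<'E'
from h import *
o,R=show()
E
```

```text
t 21.85 p [921.1  80.5 580.2] gap 0.223 F [ 0.2 -0.8 -0.6] q [-0.08  0.84  0.19  0.2   0.91 -1.75]
tool x [ 0.934  0.082 -0.348] y [-0.087  0.996  0.002] z [0.347 0.029 0.937] jawhead 95.0
```

Request:
apply_moves:
  series:
    - [3,0,5,0]
    - [3,0,5,0]
    - [3,0,5,0]
    - [3,0,5,0]
    - [3,0,5,0]

```text
clock: 22.48
tool_pos: [919.1, 79.9, 629.9]
tool_rot: [-0.008, 0.214, 0.087]
ft_force: [-0.7, 1.2, -0.3]
finger_gap: 0.22
```

```bash
python3 - <<'E'
from h import *
o,R=show()
E
```

```text
t 22.48 p [919.1  79.9 629.9] gap 0.22 F [-0.7  1.2 -0.3] q [-0.08  0.82  0.19  0.23  0.8  -1.77]
tool x [ 0.973  0.085 -0.213] y [-0.087  0.996  0.002] z [0.212 0.017 0.977] jawhead 95.0
```

Request:
apply_moves:
  series:
    - [3,0,5,0]
    - [3,0,5,0]
    - [3,0,5,0]
    - [3,0,5,0]
    - [3,0,5,0]

```text
clock: 23.1
tool_pos: [894.7, 77.5, 700.4]
tool_rot: [-0.002, 0.084, 0.087]
ft_force: [-0.1, 0.7, 0.5]
finger_gap: 0.216
```

```bash
python3 - <<'E'
from h import *
o,R=show()
E
```

```text
t 23.1 p [894.7  77.5 700.4] gap 0.216 F [-0.1  0.7  0.5] q [-0.09  0.76  0.19  0.27  0.73 -1.79]
tool x [ 0.993  0.087 -0.083] y [-0.087  0.996  0.002] z [0.083 0.006 0.997] jawhead 95.0
```

Request:
apply_moves:
  series:
    - [3,0,5,0]
    - [3,0,5,0]
    - [3,0,5,0]
    - [3,0,5,0]

```text
clock: 23.6
tool_pos: [862.2, 74.6, 764.0]
tool_rot: [0.002, -0.015, 0.087]
ft_force: [0.1, 0.2, -0.8]
finger_gap: 0.221
```

```bash
python3 - <<'E'
from h import *
o,R=show()
d=grab("x",2)
crop(d,"scene",60,0,200,110,"x1",5,pts=[o["tool_pos"]])
E
```

```text
t 23.6 p [862.2  74.6 764. ] gap 0.221 F [ 0.1  0.2 -0.8] q [-0.1   0.7   0.19  0.3   0.69 -1.8 ]
tool x [0.996 0.087 0.015] y [-0.087  0.996  0.001] z [-0.015 -0.003  1.   ] jawhead 95.0
```

View pics/x_scene.png

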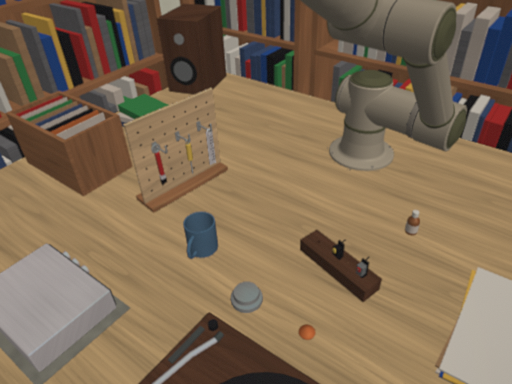

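Request:
apply_moves:
  series:
    - [-2,0,-4,0]
    - [-3,0,-5,0]
    - [-3,0,-5,0]

```text
clock: 24.18
tool_pos: [815.1, 74.2, 667.2]
tool_rot: [-0.004, -0.019, 0.112]
ft_force: [-0.0, 0.8, 0.7]
finger_gap: 0.219
```

```bash
python3 - <<'E'
from h import *
o,R=show()
E
```

```text
t 24.18 p [815.1  74.2 667.2] gap 0.219 F [-0.   0.8  0.7] q [-0.12  0.4   0.93  0.83  0.32 -2.37]
tool x [0.994 0.112 0.019] y [-0.112  0.994 -0.005] z [-0.02   0.003  1.   ] jawhead 96.4
```

```bash
python3 - <<'E'
from h import *
o,R=show()
d=grab("y",2)
for c in("scene","top"): print(proj(d[c],o["tool_pos"]))
E
```

```text
t 24.18 p [815.1  74.2 667.2] gap 0.219 F [-0.   0.8  0.7] q [-0.12  0.4   0.93  0.83  0.32 -2.37]
tool x [0.994 0.112 0.019] y [-0.112  0.994 -0.005] z [-0.02   0.003  1.   ] jawhead 96.4
[188.15199766  12.73906639]
[205.35919912  26.20369117]
```

View pics/y_scene.png

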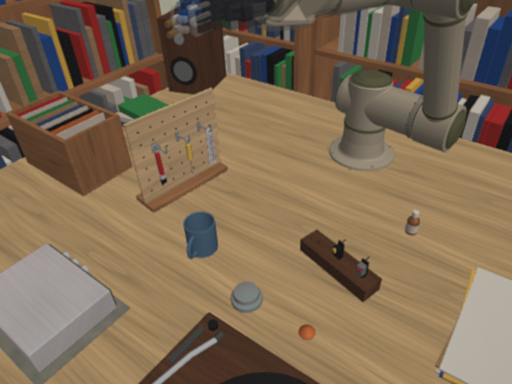

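View pics/y_top.png

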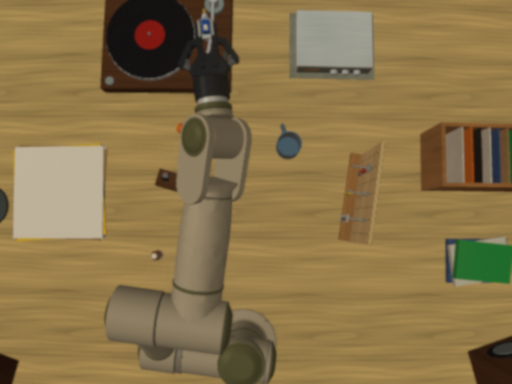

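```bash
python3 - <<'E'
from h import *
d=load("y")
crop(d,"top",180,0,235,50,"y2",12)
crop(d,"scene",150,0,230,45,"y3",10)
crop(d,"scene",130,125,230,200,"y4",7)
E
```

```text
(no output)
```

View pics/y2.png

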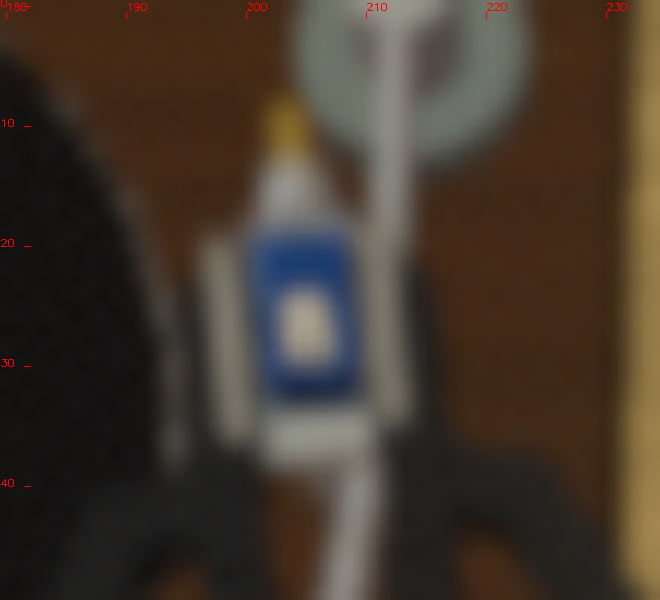

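View pics/y3.png

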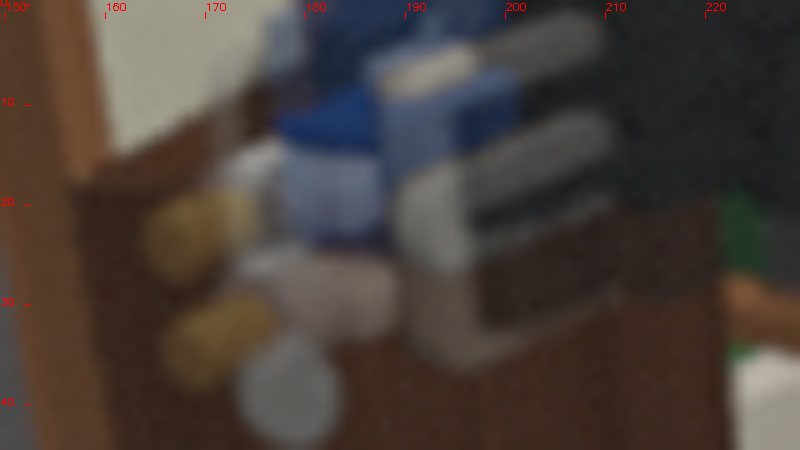

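View pics/y4.png

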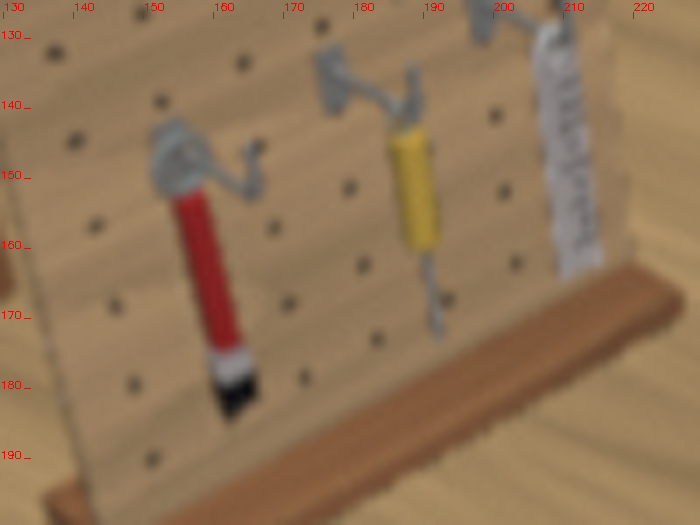

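```bash
python3 - <<'E'
from h import *
from bench import bot
for i in range(5):
    o,R=show(); print(o["dq"].round(3)); d=grab("z",2)
crop(d,"scene",150,0,230,45,"z3",10)
crop(d,"scene",130,125,230,200,"z4",7)
E
```

```text
t 24.38 p [816.   74.3 670.4] gap 0.223 F [-0.1 -0.4  1.3] q [-0.12  0.4   0.92  0.81  0.32 -2.36]
tool x [0.993 0.113 0.021] y [-0.113  0.994 -0.005] z [-0.022  0.002  1.   ] jawhead 96.5
[ 0.002  0.    -0.109 -0.01  -0.003  0.009]
t 24.57 p [815.9  74.5 672.1] gap 0.221 F [ 0.3 -0.1 -0.2] q [-0.12  0.4   0.92  0.82  0.32 -2.36]
tool x [0.993 0.113 0.025] y [-0.113  0.994 -0.006] z [-0.025  0.003  1.   ] jawhead 96.5
[ 0.     0.     0.024  0.013 -0.    -0.014]
t 24.77 p [816.   74.4 670. ] gap 0.219 F [ 0.   0.2 -0.1] q [-0.12  0.4   0.92  0.82  0.32 -2.36]
tool x [0.993 0.113 0.022] y [-0.113  0.994 -0.005] z [-0.022  0.003  1.   ] jawhead 96.5
[ 0.001 -0.004  0.012  0.003 -0.001 -0.004]
t 24.98 p [815.8  74.4 669.5] gap 0.22 F [-0.4  0.  -0.4] q [-0.12  0.4   0.92  0.82  0.32 -2.36]
tool x [0.993 0.113 0.021] y [-0.113  0.994 -0.005] z [-0.021  0.003  1.   ] jawhead 96.5
[ 0.    -0.002  0.002  0.002 -0.004 -0.001]
t 25.18 p [815.7  74.4 669.5] gap 0.219 F [ 0.2 -2.1  0.4] q [-0.12  0.4   0.92  0.82  0.32 -2.36]
tool x [0.993 0.113 0.021] y [-0.113  0.994 -0.005] z [-0.021  0.003  1.   ] jawhead 96.5
[-0.    -0.003  0.001 -0.001 -0.     0.   ]
```

View pics/z3.png

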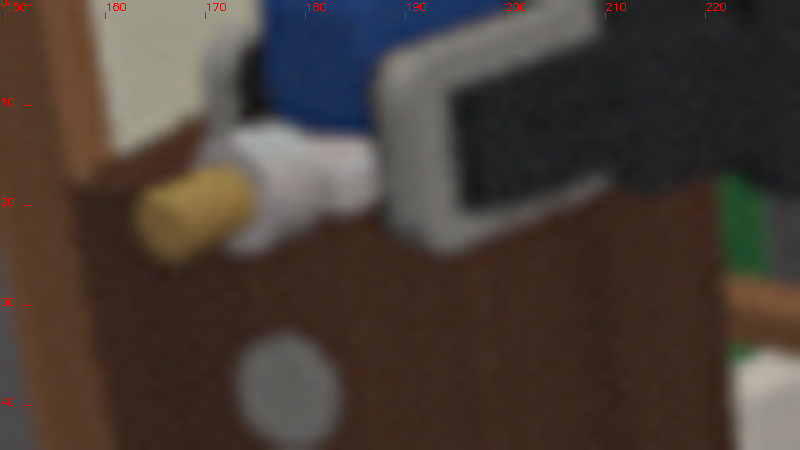

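View pics/z4.png

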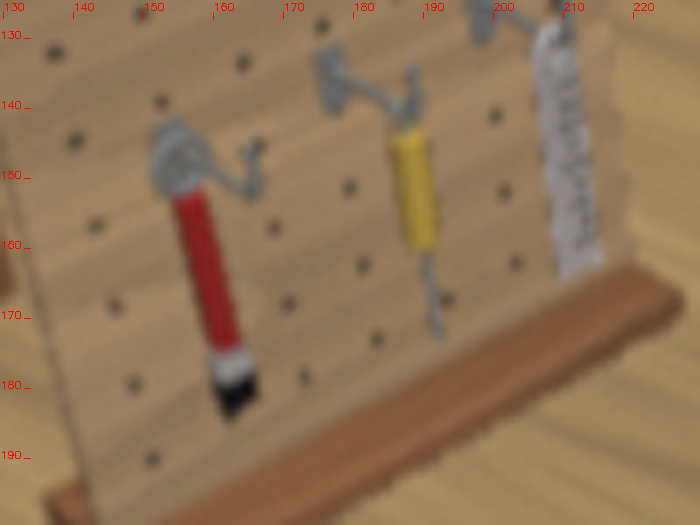

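View pics/z_scene.png

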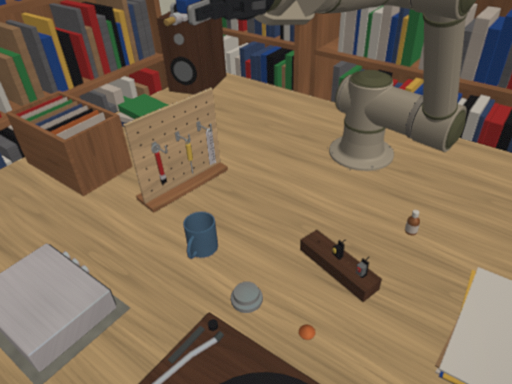

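```bash
python3 - <<'E'
from bench import bot
print(bot.close_job())
E
```

```text
the job is handed in; nothing more can be done
None
```

I did both parts in order and handed the job in at about 25 s.

- **Brush:** I gripped it by the handle and lowered its ring over the upturned end of the empty hook. A gentle outward pull met about 10 N, so the ring was on the hook. I let go, and it swung down and hung bristles down. It was in the same place in every later picture.
    - **Where it sits:** The ring slid along the wire until it rested at the hook's base plate. The brush looks upright against the board edge. I couldn't rule out that it lightly touches the board.
- **Headshell:** I gripped it by the sides of its plate and drew it straight up out of its socket. The moves can't pitch the tool directly, so I pushed repeatedly against the arm's reach limit until the tool tilted to horizontal.
- **Last checks:** The tool axis was 1.2° above level, which cancels the tilt it had when it gripped the headshell. The jaw axis was 0.3° off level. The stylus side faced up in the top view, and the TCP was about 670 mm above the shelf. Joint speeds were about zero, and the grip was steady at 0.22.
- **Rest of the scene:** Nothing else moved in the scene camera, and the gripper never came near the stylus in the pictures.

The two cameras disagreed by 2–5 mm on some points. I placed the ring using the scene camera, the given heights and force checks, because the wrist hid it from the top camera. The first pictures after the last move were blurred because the arm was still settling, so I waited and checked again before handing in.

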